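Return the torches to the spring-clip rack and start the charge timer

ROBOT

A 6-joint arm with a two-finger parallel gripper is mounted at the origin on the work surface. World frame = base frame: x ahead of the robot, y to its left, z up, the work surface at z = 0. Lengths are in m, angles in rad, forces in N, time in s.
With the tool pointing down it reaches from about 0.35 to 0.85 m from the base axis. Payload 8.1 kg.
Tool frame: the origin (TCP) lies midway between the tips of the shut fingers; the grasp point (between the pads) lies 19 mm behind it; z points along the fingers, y is the line along which they close (so a half turn about z gives the same grasp; the last joint's range is limited). The gripper opens to 93 mm and grips with 3 to 60 N. Pads are 15 mm wide; open, the fingers measure 128 mm over their backs; the gripper's body (75 mm by 188 mm) begins 65 mm behind the grasp point.
Start: joints at [1.249, 0.13, 1.488, -0, 1.523, -0.085], TCP at [0.141, 0.583, 0.219] pointing down, gripper open.
Joint ranges: [-2.96, 2.96], [-0.89, 2.26], [0.02, 2.5], [-1.34, 4.48], [0, 2.73], [-2.66, 2.66]. Speed limits (rad/s): [2.39, 2.39, 2.79, 3.14, 3.14, 3.14].

INTERFACE

Orientations are given as a unit quaternion [x, y, z, w].
In Python, from station import observe, cams, workorder, finder gives the robot as it stands.
- The arm moves only by the tool drive_tool, never from a script. Its argument "steps" is a list of rows, each an object of numbers: "x", "y", "z": the shift along the world's x, y, z in m; "ax", "ay", "az": the turn, a rotation vector about the world's x, y, z in rad; "claw": the opening in per cent of the stroke, from 0 (shut) to 100 (fully open). In form: [{"x": .., "y": .., "z": .., "ax": .., "ay": .., "az": .., "claw": ..}, ...]. A call has exactly 10 rows; each row is the pose to reach, as a shift and turn from the pose commanded when the call began; what a row does not reach only later rows make up. A row lasts 1/12 s, in which the tool goes at most 41.7 mm and 7.16 degrees, less where a joint would pass 70% of its speed; a pose out of reach is approached as far as the arm can. A call with a gripper value outside its range is refused whole. The fingers move at their own pace and stop on an object; "squeeze" is the grip in N (left out, the last holds). Time passes only in rows, so rows that repeat a pose let the fingers close, or fill a call up. It gives the time, the measured TCP pose, the force, the opening and the grip force at its end, in the units of the state.
- observe(): the state, without advancing time (a new reading comes with each control period).
- cams.capture(name): name is "scene" or "top"; returns a dict with "color" (480x640x3 uint8, red, green, blue), "intrinsics" (3x3 intrinsics, pixels), "camera_from_world" (4x4, takes a point from world to camera coordinates). Camera axes: x right, y down, z forward; pixel columns grow to the right and rows downward; lengths in m; the calibration is good to about 2 mm. A picture is of the moment at which its call begins. There is no depth.
- workorder.hand_in(): hands the job in; it is judged then, once.
Trained networks look in a picture, given as the dict that the camera call returned (one of the last four; its "shot" number tells which), for a name from the list of things; names that differ only in an ending like _2 or _b are one class to them, and where a whole thing is asked for, a point or a joint stands for the part that bears it (a point fixed in the world has none). Each returns a list of dicts, best first, with "score" (0 to 1); they miss things now and then, are a little off and sometimes report something else, mostly with a low value. They report only what shows in the picture. A call takes as long as a camera call. They do not tell look-alikes from the thing itself.
- finder.silhouettes(picture, query): "mask" (480x640 bool, what is visible of it) and "box" ([centre column, centre row, width, height] in pixels, round what is visible of it).
- finder.spot_point(picture, query): "at" ([row, column] in pixels: a listed point, or the origin of a listed thing).
The state is a dict: "time_s": time; "joints": joint angles; "qd": joint speeds; "effort": joint torques, N m; "eef_pos": TCP position; "tcp_rot": TCP orientation; "contact_force": force on the tool from outside, world axes, zero at the start; "wrist_torque": the same for the moment, N m; "gripper_width": opening from 0.0 (shut) to 1.0 (fully open); "grip_force": force on a finger pad.
Only numpy, scipy, OpenCV 4.12 (cv2) and the standard library are available. Lean on these libraries where they do the work, as an engineer would, in place of code of your own. Each camera call takes 0.05 s, during which the arm holds its last target. There are 200 camera calls.

TASK

Put the torches away in the clip rack: draw the red-headed pin out of its bore and hang it upright by its head in the yellow side notch, then push the gate fully back, away from you. Press every torch on the bench, centred lengthwise, into a spring clip of its own until it snaps fully home (either way round), and when all are in, back the white timer against the steel stop and press its red button fully in, then let go. Leave the timer standing against the stop, and do not disturb the bottle or the roll of tape.

Things in the scene. Friction and masses are not known exactly. Their poses are not given: they have to be found in the camera images.
- rack: Fixed grey rack base, 230 x 400 x 15 mm, origin at bench height. Its x points away from the robot, y to the left along the row, z up. It carries four blue spring clips side by side 75 mm apart, a sliding gate, a dark lock block with a bore, and a yellow bracket with a notch.
- clip1 (a point): Spring clip 1 (rack y -112.5 mm): the place of the centre of a fully seated torch lying along rack x, 49 mm above the bench. All four are alike: two blue jaws slide apart in rack y on springs. Each jaw has two prongs, 38 mm either side of the centre along x, with inward round lips on top; the lips' tops are 16 mm above this point, 23 mm clear between.
- clip2 (a point): Spring clip 2 (rack y -37.5 mm): the place of the centre of a fully seated torch lying along rack x, 49 mm above the bench. A torch laid on the lips has its centre about 25 mm above this point; pushed straight down with about 10 to 15 N it spreads the jaws 4.5 mm each and they snap over it. Pulling it out takes about as much.
- clip3 (a point): Spring clip 3 (rack y 37.5 mm): the place of the centre of a fully seated torch lying along rack x, 49 mm above the bench. Between the prongs (66 mm along x) there is room for fingers on both sides of the torch, with 34 mm of free depth under this point and 43 mm to a neighbouring torch.
- clip4 (a point): Spring clip 4 (rack y 112.5 mm): the place of the centre of a fully seated torch lying along rack x, 49 mm above the bench. Like the others.
- gate (a joint): Gate travel in m: 0 closed (as found), 0.06 fully open, moving along rack +x (away from the robot); about 2 N of friction, stays where left. The pin through it locks it until drawn.
- gate_plate (a point): Centre of the upright orange push plate on the gate, 8 mm thick (rack x), 60 mm wide (rack y), 45 mm tall (from 84 to 129 mm above the bench). It moves with the gate. The gate is an aluminium bar along rack y over the clips, its top 84 mm above the bench; closed, it is 30 mm behind the clip centres (rack x), open 90 mm.
- bore (a point): Centre of the mouth of the lock block's square bore (15 mm, vertical, 55 mm deep), 70 mm above the bench; the gate's end plate (12 mm thick, with the same hole) lies on it when closed.
- pin_head (a point): Loose locking pin, 90 g: centre of its red head, a round knob 32 mm in diameter and 32 mm tall, upright as found. Below it (own -z) runs a steel shaft 12 mm in diameter and 66 mm long, its end 82 mm below this point. As found the shaft stands in the bore and the head rests on the gate, this point 100 mm above the bench. Lift at least 72 mm to clear.
- notch (a point): Point on the axis of a parked pin at the top face of the yellow bracket, 85 mm above the bench. The slot is 16 mm wide in rack y, open at the front (-x) and top to bottom; it runs from 26 mm in front of this point to 14 mm behind it, where it is closed. The bracket is 15 mm thick and 40 mm wide, free below. A parked pin hangs upright by its head, the head's centre 16 mm above this point.
- torch1_mid (a point): loose hand torch: yellow eight-sided body with black ends, glass lens at one end, 130 mm long, 32 mm across flats, 150 g; lies on a flat and rolls only if pushed. This point is its centre (16 mm above what it lies on); its own x runs along its length, towards the lens. None if absent.
- torch2_mid (a point): loose hand torch: green eight-sided body with black ends, glass lens at one end, 130 mm long, 32 mm across flats, 150 g; lies on a flat and rolls only if pushed. This point is its centre (16 mm above what it lies on); its own x runs along its length, towards the lens. None if absent.
- torch3_mid (a point): loose hand torch: orange eight-sided body with black ends, glass lens at one end, 130 mm long, 32 mm across flats, 150 g; lies on a flat and rolls only if pushed. This point is its centre (16 mm above what it lies on); its own x runs along its length, towards the lens. None if absent.
- torch4_mid (a point): loose hand torch: white eight-sided body with black ends, glass lens at one end, 130 mm long, 32 mm across flats, 150 g; lies on a flat and rolls only if pushed. This point is its centre (16 mm above what it lies on); its own x runs along its length, towards the lens. None if absent.
- timer_mid (a point): Loose white charge timer, a box 70 mm (own x) x 110 mm (own y) x 50 mm tall, 400 g, dark display on top: its centre, 25 mm above the bench. Its own x points from the button side to its back.
- timer_back (a point): Centre of the timer's back face, which goes against the stop.
- button_face (a point): Centre of the outer face of the timer's round red button, 32 mm in diameter, on the side away from the stop, 25 mm above the bench; it stands 15 mm out of the timer and is pressed level, along the timer's own +x.
- button (a joint): Button travel in m: 0 out, 0.007 fully in; springs back; about 1 N to start and 5 N fully in. The timer slides on the bench at about 2 to 3 N, so the button goes home only when the timer is backed by the stop.
- stop_face (a point): Fixed dark steel stop, an upright plate 150 mm wide (its y) and 60 mm tall: the middle of its face towards the robot, 25 mm above the bench. Its x points into the plate, away from the robot.
- spray_mid (a point): Bystander: green bottle, 60 mm in diameter, 150 mm tall; its centre.
- tape_mid (a point): Bystander: brown roll of tape lying flat, 100 mm in diameter, 48 mm tall; its centre.
Mind the look-alikes: they are no part of the job. Of the things like the part that bears torch4_mid, leave any that is blue; of the rest the smaller one is meant.

How it is judged:
By the outcome, as a careful person would: the job done as asked, in the order asked, and still so for the second after the job is handed in, with the robot touching nothing.
Of torch1, torch2, torch3, torch4 only 3 to 4 are there at a start; the rules pass over those that are not, and their reading is None.
At some moment in a run one of torch1, torch2, torch3, torch4, timer may be knocked a few centimetres aside while the robot is not near it.
It also fails if it takes over 210 s, if anything falls off the work surface, if the arm or the gripper's body presses on something with over 40 N, if the wrist force passes 120 N, or if a joint passes its speed limit or range.

## Working session

There is one attempt and no reset: what is moved stays moved. The work goes in short steps, Python scripts to look and compute and a tool call to move; the robot and the scene stay as the last step left them, time stands still between calls to the robot, and variables do not carry over. Pictures are saved under pics/ and viewed, at most 14 in all, crops included, and the job is handed in when it is done.

Besides the shell and the picture viewer there is one more tool, called after ">>>" as name([rows], argument=value, ...), one row to a line, values as JSON. drive_tool: Moves the arm, as the interface text tells. Its arguments: {"type":"object","properties":{"steps":{"type":"array"},"squeeze":{"type":"number"}},"required":["steps"]}

```bash
ls; mkdir -p pics; cat > h.py <<'E'
import numpy as np, cv2
from station import observe, cams, workorder, finder
def cap(n): return cams.capture(n)
def save(p,f,box=None,s=1):
    im=cv2.cvtColor(p['color'],cv2.COLOR_RGB2BGR)
    if box: im=im[box[1]:box[3],box[0]:box[2]]
    if s!=1: im=cv2.resize(im,None,fx=s,fy=s,interpolation=cv2.INTER_CUBIC)
    cv2.imwrite('pics/'+f,im)
def ray(p,u,v):
    T=np.array(p['camera_from_world']);K=np.array(p['intrinsics'])
    R,t=T[:3,:3],T[:3,3]; c=-R.T@t
    return c,R.T@np.linalg.solve(K,[u,v,1.])
def onz(p,u,v,z):
    c,d=ray(p,u,v); return c+d*(z-c[2])/d[2]
def proj(p,X):
    T=np.array(p['camera_from_world']);K=np.array(p['intrinsics'])
    q=K@(T[:3,:3]@np.array(X)+T[:3,3]); return q[:2]/q[2]
E
python3 - <<'E'
from h import *
for n in('top','scene'):
    p=cap(n); save(p,n+'0.png')
    print(n,ray(p,320,240))
    for q,z in [('clip1',.049),('clip2',.049),('clip3',.049),('clip4',.049),('gate_plate',.106),('bore',.07),('pin_head',.1),('notch',.085),('torch1_mid',.016),('torch2_mid',.016),('torch3_mid',.016),('torch4_mid',.016),('timer_mid',.025),('timer_back',.025),('button_face',.025),('stop_face',.025),('spray_mid',.075),('tape_mid',.024)]:
        r=finder.spot_point(p,q)
        print(q,[(round(float(a['score']),2),np.round(a['at']).astype(int).tolist(),np.round(onz(p,a['at'][1],a['at'][0],z)[:2],3).tolist()) for a in r[:3]])
E
```

```text
pics
top (array([ 0.34852836, -0.05495445,  1.45510126]), array([ 0.10978602, -0.01392365, -0.99390089]))
clip1 [(0.86, [194, 304], [0.63, -0.03]), (0.85, [197, 334], [0.621, -0.112]), (0.81, [197, 278], [0.62, 0.038])]
clip2 [(0.86, [194, 304], [0.63, -0.03]), (0.85, [197, 334], [0.621, -0.112]), (0.81, [197, 278], [0.62, 0.038])]
clip3 [(0.86, [194, 304], [0.63, -0.03]), (0.85, [197, 334], [0.621, -0.112]), (0.81, [197, 278], [0.62, 0.038])]
clip4 [(0.86, [194, 304], [0.63, -0.03]), (0.85, [197, 334], [0.621, -0.112]), (0.81, [197, 278], [0.62, 0.038])]
gate_plate [(0.6, [179, 295], [0.659, -0.009])]
bore [(0.73, [175, 216], [0.676, 0.203]), (0.37, [195, 335], [0.621, -0.115])]
pin_head [(0.61, [173, 218], [0.674, 0.194])]
notch [(0.9, [193, 219], [0.626, 0.192])]
torch1_mid []
torch2_mid [(0.83, [208, 427], [0.596, -0.372])]
torch3_mid [(0.97, [264, 355], [0.44, -0.172])]
torch4_mid [(0.95, [266, 432], [0.436, -0.38]), (0.62, [234, 483], [0.525, -0.524]), (0.55, [334, 455], [0.251, -0.44])]
timer_mid [(0.75, [242, 141], [0.5, 0.414])]
timer_back [(0.79, [227, 141], [0.543, 0.415])
[... 856 characters left out ...]
 417], [0.684, 0.195]), (0.23, [278, 494], [0.624, 0.399])]
pin_head [(0.8, [287, 423], [0.683, 0.206])]
notch [(0.66, [274, 416], [0.62, 0.205])]
torch1_mid []
torch2_mid [(0.39, [270, 481], [0.529, 0.409])]
torch3_mid [(0.71, [257, 262], [0.452, -0.179])]
torch4_mid [(0.97, [255, 191], [0.434, -0.376]), (0.89, [274, 132], [0.507, -0.516]), (0.79, [218, 180], [0.242, -0.442])]
timer_mid [(0.62, [260, 482], [0.498, 0.419]), (0.62, [293, 317], [0.611, -0.032])]
timer_back [(0.68, [270, 484], [0.541, 0.41])]
button_face [(0.22, [309, 331], [0.669, -0.002])]
stop_face [(0.73, [275, 492], [0.563, 0.425])]
spray_mid [(0.6, [315, 206], [0.73, -0.283])]
tape_mid [(0.68, [315, 466], [0.701, 0.315])]
```

View pics/top0.png

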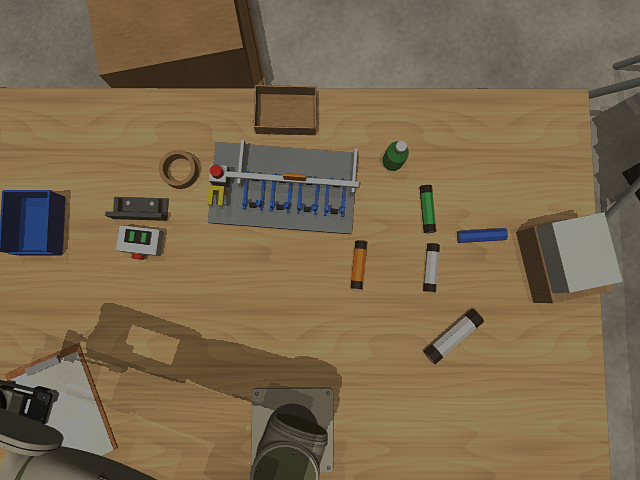

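View pics/scene0.png

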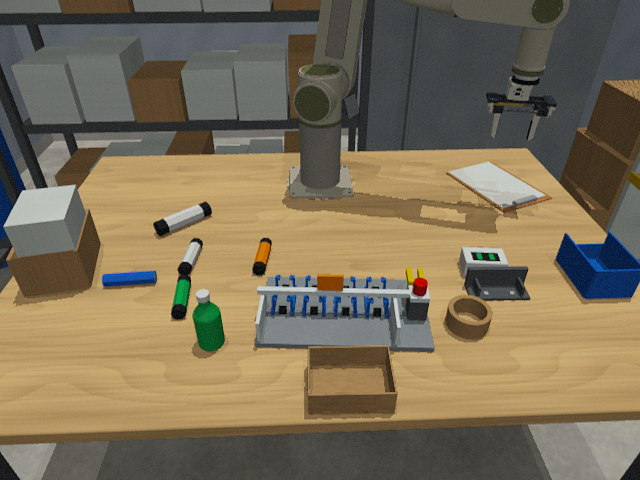

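Torch candidates (top view): green (427,208), orange (358,264), white small (432,267), white large (454,336), blue (482,235). No yellow torch. My choice is green, orange and the small white at (432,267). I'll check it in a close crop.

```bash
python3 - <<'E'
from h import *
p=cap('top')
im=cv2.cvtColor(p['color'],cv2.COLOR_RGB2BGR)
a=cv2.resize(im[135:240,200:365],None,fx=4.8,fy=4.8,interpolation=cv2.INTER_CUBIC)
cv2.imwrite('pics/rack.png',a)
b=cv2.resize(im[180:350,340:510],None,fx=3.5,fy=3.5,interpolation=cv2.INTER_CUBIC)
cv2.imwrite('pics/torch.png',b)
for q,z in (('torch2_mid',.016),('torch3_mid',.016),('torch4_mid',.016),('timer_mid',.05)):
    for r in finder.silhouettes(p,q)[:3]:
        m=r['mask'].astype(np.uint8); 
        (c,s,an)=cv2.minAreaRect(np.argwhere(m)[:,::-1].astype(np.float32))
        bx=cv2.boxPoints((c,s,an)); W=np.array([onz(p,*k,z)[:2] for k in bx])
        print(q,round(float(r['score']),2),np.round(c),np.round(W.mean(0),3),[(round(float(np.linalg.norm(W[i]-W[i+1])),3),round(float(np.degrees(np.arctan2(*(W[i+1]-W[i])[::-1]))),1)) for i in(0,1)])
for u,v in ((215,142),(358,150),(352,233),(208,223)): print(onz(p,u,v,.015))
E
```

```text
torch2_mid 0.63 [427. 209.] [ 0.594 -0.373] [(0.036, -84.0), (0.137, -175.6)]
torch3_mid 0.95 [359. 265.] [ 0.439 -0.182] [(0.133, -6.8), (0.036, -96.4)]
torch4_mid 0.97 [432. 268.] [ 0.432 -0.38 ] [(0.13, -6.3), (0.037, -95.0)]
torch4_mid 0.84 [453. 336.] [ 0.247 -0.435] [(0.182, -49.9), (0.047, -139.6)]
torch4_mid 0.68 [482. 235.] [ 0.521 -0.521] [(0.137, -86.4), (0.033, -178.7)]
timer_mid 0.74 [139. 243.] [0.496 0.409] [(0.087, -3.4), (0.124, -95.7)]
[0.78422577 0.21908112 0.015     ]
[ 0.76159206 -0.18210142  0.015     ]
[ 0.52702181 -0.16339366  0.015     ]
[0.55478084 0.23382581 0.015     ]
```

View pics/rack.png

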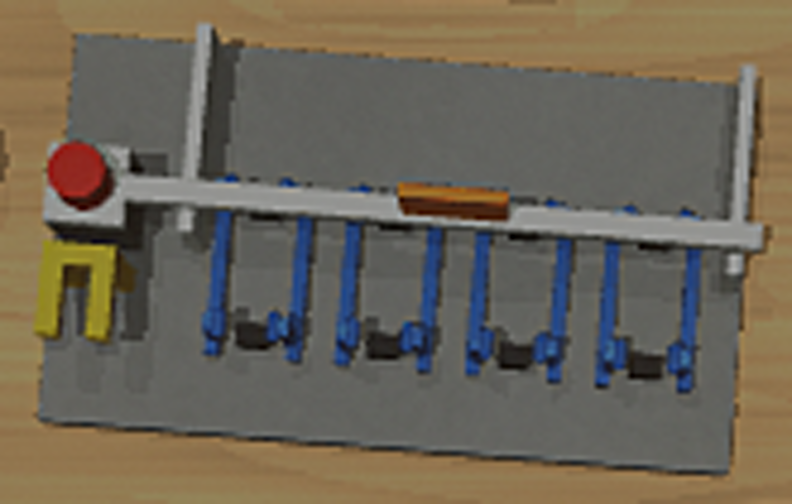

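View pics/torch.png

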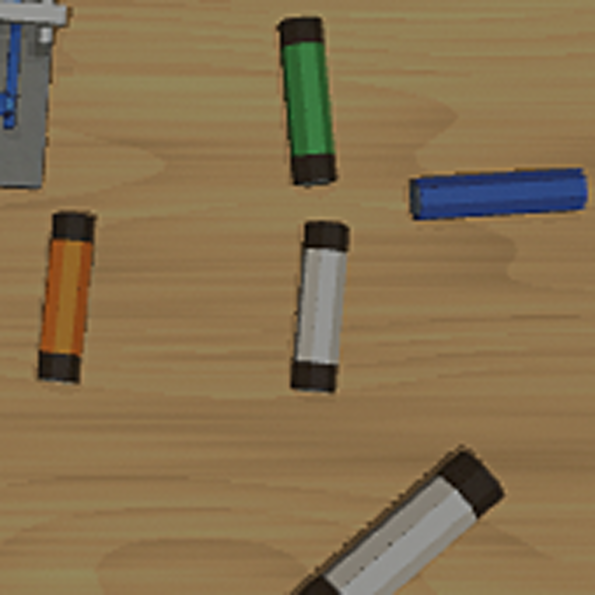

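The crop confirms the small white torch at (432,267) as torch4. The big one at (453,336) is about 182 mm long. Next I'll crop the scene view of the rack and timer to refine the poses.

```bash
python3 - <<'E'
from h import *
p=cap('scene'); save(p,'rack_s.png',(250,255,440,355),4.2)
p=cap('top'); save(p,'timer_t.png',(90,185,190,270),6)
f=lambda x,y:(200+x/4.8,135+y/4.8)
for n,x,y,z in [('TL',75,35,.015),('BL',40,422,.015),('BR',728,473,.015),('pin',79,173,.116),('l4',212,327,.062),('l4b',281,325,.062),('l3',346,337,.062),('l3b',413,337,.062),('l2',479,346,.062),('l2b',548,350,.062),('l1',613,355,.062),('l1b',681,359,.062),('plateL',398,185,.129),('plateR',510,192,.129),('ytl',47,240,.085),('ytr',117,247,.085),('slotend',83,263,.085),('slotopen',75,338,.085),('tipL',37,335,.085),('tipR',110,340,.085)]:
    print(n,np.round(onz(p,*f(x,y),z)[:2],4))
o=observe(); print(o['eef_pos'],o['tcp_rot'],o['contact_force'],o['gripper_width'],o['time_s'])
E
```

```text
TL [0.7834 0.2173]
BL [0.555  0.2329]
BR [ 0.5255 -0.1625]
pin [0.6764 0.1946]
l4 [0.6019 0.1287]
l4b [0.603  0.0902]
l3 [0.5962 0.0538]
l3b [0.5962 0.0164]
l2 [ 0.5912 -0.0204]
l2b [ 0.5889 -0.059 ]
l1 [ 0.5861 -0.0953]
l1b [ 0.5839 -0.1332]
plateL [0.6667 0.0215]
plateR [ 0.663  -0.0385]
ytl [0.6462 0.2172]
ytr [0.6423 0.1786]
slotend [0.6334 0.1971]
slotopen [0.5915 0.2007]
tipL [0.5932 0.2216]
tipR [0.5904 0.1815]
[0.14073562 0.58324518 0.21864092] [ 1.18105275e-01  9.93001079e-01 -2.37264141e-05  9.69267775e-06] [-0.10054899 -0.1191     -0.42326726] 0.9982543110476221 2.25
```

View pics/rack_s.png

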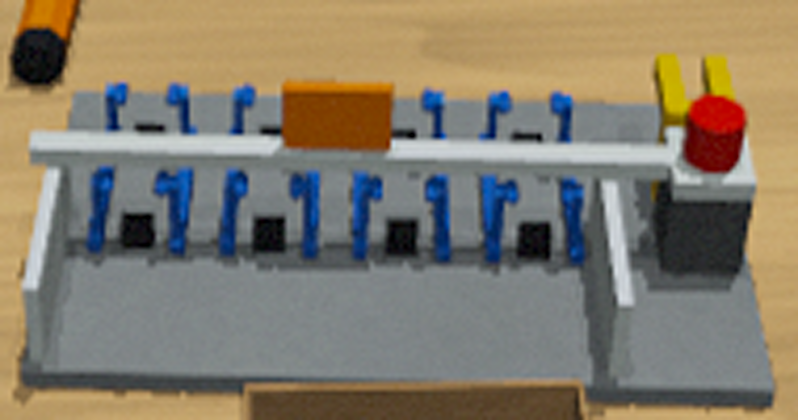

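View pics/timer_t.png

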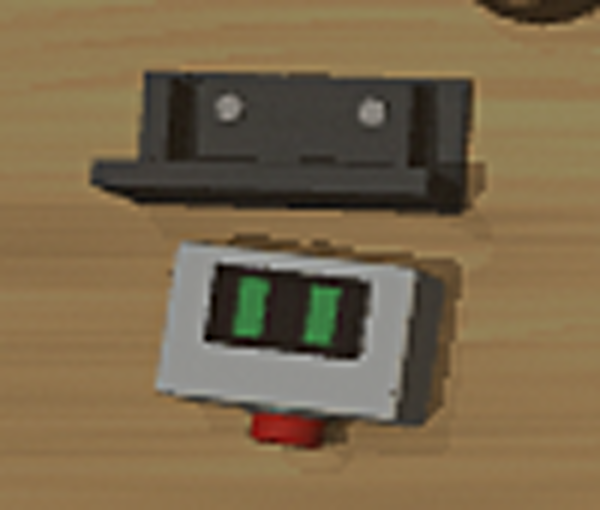

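The scene crop shows the pin head at crop (715,133) and the timer's button facing the robot at crop (288,428). By my fit, the pin is at about (0.676,0.195), the notch at (0.617,0.199) and the rack yaw is -4.15°. Moving to the pin.

>>> drive_tool([
  {"x": 0.03, "y": -0.02, "az": 0.05},
  {"x": 0.06, "y": -0.04, "az": 0.1},
  {"x": 0.09, "y": -0.06, "az": 0.164},
  {"x": 0.12, "y": -0.08, "az": 0.164},
  {"x": 0.15, "y": -0.11, "az": 0.164},
  {"x": 0.18, "y": -0.13, "az": 0.164},
  {"x": 0.21, "y": -0.15, "az": 0.164},
  {"x": 0.24, "y": -0.17, "az": 0.164},
  {"x": 0.27, "y": -0.195, "az": 0.164},
  {"x": 0.27, "y": -0.195, "az": 0.164},
])

```text
invalid input at $.steps[0]: expected keys x, y, z, ax, ay, az, claw
```

>>> drive_tool([
  {"x": 0.03, "y": -0.02},
  {"x": 0.06, "y": -0.04},
  {"x": 0.09, "y": -0.06},
  {"x": 0.12, "y": -0.085},
  {"x": 0.15, "y": -0.11},
  {"x": 0.18, "y": -0.13},
  {"x": 0.21, "y": -0.155},
  {"x": 0.24, "y": -0.175},
  {"x": 0.265, "y": -0.194},
  {"x": 0.265, "y": -0.194},
])

```text
invalid input at $.steps[0]: expected keys x, y, z, ax, ay, az, claw
```

>>> drive_tool([
  {"x": 0.03, "y": -0.02, "z": 0, "ax": 0, "ay": 0, "az": 0.05, "claw": 80},
  {"x": 0.06, "y": -0.04, "z": 0, "ax": 0, "ay": 0, "az": 0.1, "claw": 80},
  {"x": 0.09, "y": -0.06, "z": 0, "ax": 0, "ay": 0, "az": 0.164, "claw": 80},
  {"x": 0.12, "y": -0.08, "z": 0, "ax": 0, "ay": 0, "az": 0.164, "claw": 80},
  {"x": 0.15, "y": -0.11, "z": 0, "ax": 0, "ay": 0, "az": 0.164, "claw": 80},
  {"x": 0.18, "y": -0.13, "z": 0, "ax": 0, "ay": 0, "az": 0.164, "claw": 80},
  {"x": 0.21, "y": -0.15, "z": 0, "ax": 0, "ay": 0, "az": 0.164, "claw": 80},
  {"x": 0.24, "y": -0.17, "z": 0, "ax": 0, "ay": 0, "az": 0.164, "claw": 80},
  {"x": 0.27, "y": -0.195, "z": 0, "ax": 0, "ay": 0, "az": 0.164, "claw": 80},
  {"x": 0.27, "y": -0.195, "z": 0, "ax": 0, "ay": 0, "az": 0.164, "claw": 80},
])

```text
time_s: 3.08
eef_pos: [0.4156, 0.3839, 0.2187]
tcp_rot: [0.039, 0.999, -0.001, 0.001]
contact_force: [0.1, 1.3, -0.1]
gripper_width: 0.797
grip_force: 0.0
```

>>> drive_tool([
  {"x": 0.03, "y": -0.02, "z": 0, "ax": 0, "ay": 0, "az": 0, "claw": 80},
  {"x": 0.06, "y": -0.04, "z": 0, "ax": 0, "ay": 0, "az": 0, "claw": 80},
  {"x": 0.09, "y": -0.06, "z": 0, "ax": 0, "ay": 0, "az": 0, "claw": 80},
  {"x": 0.12, "y": -0.085, "z": 0, "ax": 0, "ay": 0, "az": 0, "claw": 80},
  {"x": 0.15, "y": -0.11, "z": 0, "ax": 0, "ay": 0, "az": 0, "claw": 80},
  {"x": 0.18, "y": -0.13, "z": 0, "ax": 0, "ay": 0, "az": 0, "claw": 80},
  {"x": 0.21, "y": -0.155, "z": 0, "ax": 0, "ay": 0, "az": 0, "claw": 80},
  {"x": 0.24, "y": -0.175, "z": 0, "ax": 0, "ay": 0, "az": 0, "claw": 80},
  {"x": 0.265, "y": -0.194, "z": 0, "ax": 0, "ay": 0, "az": 0, "claw": 80},
  {"x": 0.265, "y": -0.194, "z": 0, "ax": 0, "ay": 0, "az": 0, "claw": 80},
])

```text
time_s: 3.92
eef_pos: [0.679, 0.1897, 0.2172]
tcp_rot: [0.039, 0.999, -0.001, 0.0]
contact_force: [0.5, 0.3, 0.2]
gripper_width: 0.803
grip_force: 0.0
```

>>> drive_tool([
  {"x": 0, "y": 0.005, "z": -0.025, "ax": 0, "ay": 0, "az": 0, "claw": 80},
  {"x": 0, "y": 0.005, "z": -0.05, "ax": 0, "ay": 0, "az": 0, "claw": 80},
  {"x": 0, "y": 0.005, "z": -0.075, "ax": 0, "ay": 0, "az": 0, "claw": 80},
  {"x": 0, "y": 0.005, "z": -0.1, "ax": 0, "ay": 0, "az": 0, "claw": 80},
  {"x": 0, "y": 0.005, "z": -0.115, "ax": 0, "ay": 0, "az": 0, "claw": 80},
  {"x": 0, "y": 0.005, "z": -0.127, "ax": 0, "ay": 0, "az": 0, "claw": 80},
  {"x": 0, "y": 0.005, "z": -0.127, "ax": 0, "ay": 0, "az": 0, "claw": 20},
  {"x": 0, "y": 0.005, "z": -0.127, "ax": 0, "ay": 0, "az": 0, "claw": 20},
  {"x": 0, "y": 0.005, "z": -0.127, "ax": 0, "ay": 0, "az": 0, "claw": 20},
  {"x": 0, "y": 0.005, "z": -0.127, "ax": 0, "ay": 0, "az": 0, "claw": 20},
], squeeze=20)

```text
time_s: 4.75
eef_pos: [0.6771, 0.1996, 0.0941]
tcp_rot: [0.036, 0.999, 0.0, 0.002]
contact_force: [0.0, 0.2, -0.2]
gripper_width: 0.563
grip_force: 0.0
```

>>> drive_tool([
  {"x": 0, "y": 0, "z": 0, "ax": 0, "ay": 0, "az": 0, "claw": 20},
  {"x": 0, "y": 0, "z": 0, "ax": 0, "ay": 0, "az": 0, "claw": 20},
  {"x": 0, "y": 0, "z": 0, "ax": 0, "ay": 0, "az": 0, "claw": 20},
  {"x": 0, "y": 0, "z": 0, "ax": 0, "ay": 0, "az": 0, "claw": 20},
  {"x": 0, "y": 0, "z": 0, "ax": 0, "ay": 0, "az": 0, "claw": 20},
  {"x": 0, "y": 0, "z": 0, "ax": 0, "ay": 0, "az": 0, "claw": 20},
  {"x": 0, "y": 0, "z": 0, "ax": 0, "ay": 0, "az": 0, "claw": 20},
  {"x": 0, "y": 0, "z": 0, "ax": 0, "ay": 0, "az": 0, "claw": 20},
  {"x": 0, "y": 0, "z": 0, "ax": 0, "ay": 0, "az": 0, "claw": 20},
  {"x": 0, "y": 0, "z": 0, "ax": 0, "ay": 0, "az": 0, "claw": 20},
])

```text
time_s: 5.58
eef_pos: [0.6762, 0.1992, 0.0924]
tcp_rot: [0.036, 0.999, 0.0, 0.001]
contact_force: [-0.5, -1.6, 5.2]
gripper_width: 0.34
grip_force: 20.0
```

```bash
python3 - <<'E'
from h import *
p=cap('scene'); save(p,'grip1.png',(360,200,480,320),5)
E
```

```text
(no output)
```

View pics/grip1.png

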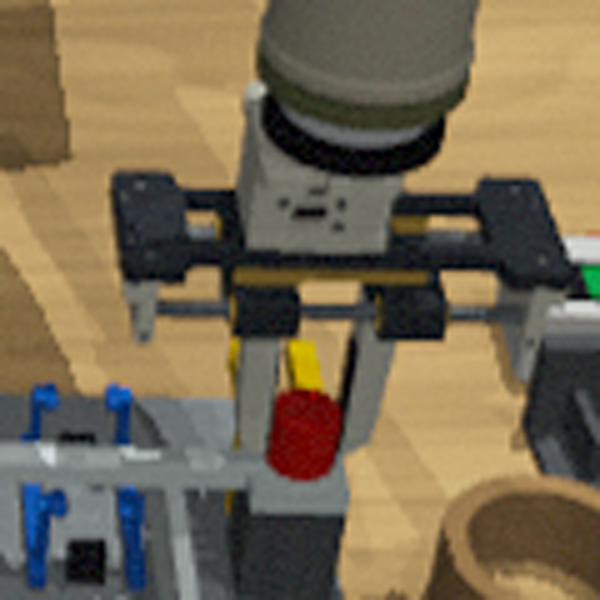

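The fingers straddle the head at crop (303,435), with an opening of 32 mm, so the pin is held. Lifting it.

>>> drive_tool([
  {"x": 0, "y": 0, "z": 0.01, "ax": 0, "ay": 0, "az": 0, "claw": 20},
  {"x": 0, "y": 0, "z": 0.02, "ax": 0, "ay": 0, "az": 0, "claw": 20},
  {"x": 0, "y": 0, "z": 0.03, "ax": 0, "ay": 0, "az": 0, "claw": 20},
  {"x": 0, "y": 0, "z": 0.04, "ax": 0, "ay": 0, "az": 0, "claw": 20},
  {"x": 0, "y": 0, "z": 0.05, "ax": 0, "ay": 0, "az": 0, "claw": 20},
  {"x": 0, "y": 0, "z": 0.06, "ax": 0, "ay": 0, "az": 0, "claw": 20},
  {"x": 0, "y": 0, "z": 0.07, "ax": 0, "ay": 0, "az": 0, "claw": 20},
  {"x": 0, "y": 0, "z": 0.08, "ax": 0, "ay": 0, "az": 0, "claw": 20},
  {"x": 0, "y": 0, "z": 0.09, "ax": 0, "ay": 0, "az": 0, "claw": 20},
  {"x": 0, "y": 0, "z": 0.09, "ax": 0, "ay": 0, "az": 0, "claw": 20},
])

```text
time_s: 6.47
eef_pos: [0.677, 0.1996, 0.1851]
tcp_rot: [0.036, 0.999, 0.001, 0.002]
contact_force: [-0.1, 0.9, -0.7]
gripper_width: 0.343
grip_force: 20.0
```

```bash
python3 - <<'E'
from h import *
o=observe(); print(o['eef_pos'],o['contact_force'],o['gripper_width'])
p=cap('scene'); save(p,'grip2.png',(380,220,460,320),6)
p=cap('top'); save(p,'grip2t.png',(190,140,250,240),6)
E
```

```text
[0.6770316  0.1995866  0.18509383] [-0.07083727  0.9352233  -0.74725334] 0.3425841892283971
```

View pics/grip2.png

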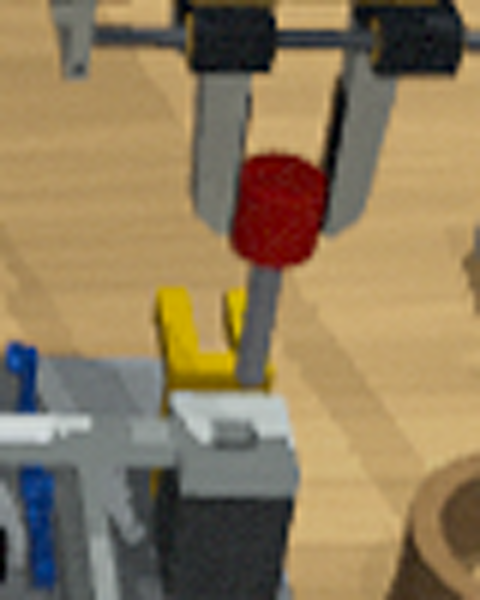

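```bash
python3 - <<'E'
from h import *
p=cap('scene')
# crop px -> full: 380+x/6, 220+y/6
for X in [(.677,.1996,.109),(.677,.1996,.175),(.677,.1996,.207)]: print((proj(p,X)-[380,220])*6)
print('block L edge vert',(proj(p,(.677,.18,.07))-[380,220])*6,(proj(p,(.677,.18,.02))-[380,220])*6)
n=np.array
for name,X in [('notch',(.6177,.1996,.085)),('bore',(.6764,.1946,.082))]: print(name,(proj(p,X)-[380,220])*6)
T=cap('top'); c,d=ray(p,380+278/6,220+255/6)
for q in ('pin_head','pin_head'):
    print([(a['score'],a['at']) for a in finder.spot_point(p,q)],[(a['score'],a['at']) for a in finder.spot_point(T,q)])
E
```

```text
[239.43324667 371.63407636]
[262.28848938 235.33700311]
[273.99491897 165.52579557]
block L edge vert [176.55887903 449.08154742] [162.26444152 542.06106256]
notch [199.8327572  319.48345411]
bore [217.35900505 423.9183951 ]
[(0.89, [255.4, 427.2])] []
[(0.89, [255.4, 427.2])] []
```

View pics/grip2t.png

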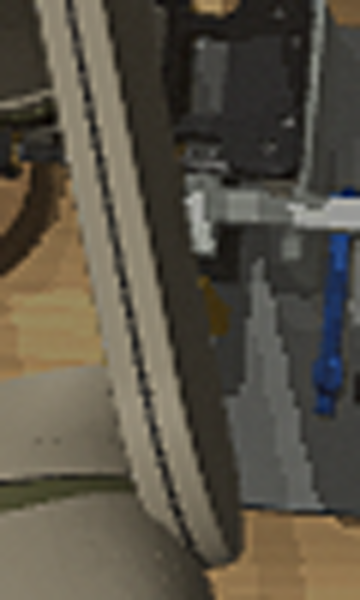

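```bash
python3 - <<'E'
from h import *
p=cap('scene')
g=lambda x,y,z: onz(p,380+x/6,220+y/6,z)
xh=np.array([.9974,-.0723]);yh=np.array([.0723,.9974]);B=g(237,433,.082)[:2]
for n,x,y,z in [('bore',237,433,.082),('open',209,290,.085),('closed',220,355,.085),('tipc',250,382,.109),('tip right edge out',248,290,.085),('left out',155,290,.085)]:
    q=g(x,y,z)[:2]; print(n,np.round(q,4),'rel bore',np.round([(q-B)@xh,(q-B)@yh],4))
im=cv2.cvtColor(p['color'],cv2.COLOR_RGB2BGR)
hsv=cv2.cvtColor(im,cv2.COLOR_BGR2HSV)
m=cv2.inRange(hsv,(20,150,80),(35,255,255))[250:300,395:435]
for r in range(50):
    if m[r].any(): print(r+250,''.join('#' if v else '.' for v in m[r]))
E
```

```text
bore [0.6818 0.2011] rel bore [0. 0.]
open [0.5994 0.2072] rel bore [-0.0827  0.0001]
closed [0.6396 0.2031] rel bore [-0.0422 -0.001 ]
tipc [0.6831 0.2023] rel bore [0.0011 0.0013]
tip right edge out [0.6   0.223] rel bore [-0.0832  0.016 ]
left out [0.5985 0.1852] rel bore [-0.082  -0.0219]
268 ...........#####.......###..............
269 ...........######.....####..............
270 ...........######.....####..............
271 ...........######.....###...............
272 ...........######.....###...............
273 ...........######.....###...............
274 ...........#######....###...............
275 ...........#######....###...............
276 ............######.....#................
277 ............######.....#................
278 ...........########....#................
279 ............############.....#..........
280 .............###########.....##.........
281 .............###########.....##.........
282 .............##########......##.........
283 .............##########......##.........
284 .............###########....##..........
286 ............#...........................
287 ............#...........................
288 ............#...........................
299 ..........#.............................
```

>>> drive_tool([
  {"x": -0.02, "y": 0.0015, "z": 0, "ax": 0, "ay": 0, "az": 0, "claw": 20},
  {"x": -0.04, "y": 0.003, "z": 0, "ax": 0, "ay": 0, "az": 0, "claw": 20},
  {"x": -0.07, "y": 0.005, "z": 0, "ax": 0, "ay": 0, "az": 0, "claw": 20},
  {"x": -0.1, "y": 0.0067, "z": 0, "ax": 0, "ay": 0, "az": 0, "claw": 20},
  {"x": -0.1, "y": 0.0067, "z": -0.02, "ax": 0, "ay": 0, "az": 0, "claw": 20},
  {"x": -0.1, "y": 0.0067, "z": -0.04, "ax": 0, "ay": 0, "az": 0, "claw": 20},
  {"x": -0.1, "y": 0.0067, "z": -0.06, "ax": 0, "ay": 0, "az": 0, "claw": 20},
  {"x": -0.1, "y": 0.0067, "z": -0.075, "ax": 0, "ay": 0, "az": 0, "claw": 20},
  {"x": -0.1, "y": 0.0067, "z": -0.087, "ax": 0, "ay": 0, "az": 0, "claw": 20},
  {"x": -0.1, "y": 0.0067, "z": -0.087, "ax": 0, "ay": 0, "az": 0, "claw": 20},
])

```text
time_s: 7.75
eef_pos: [0.5737, 0.2054, 0.0912]
tcp_rot: [0.036, 0.999, -0.001, -0.002]
contact_force: [0.0, 0.2, -1.8]
gripper_width: 0.337
grip_force: 20.0
```

```bash
python3 - <<'E'
from h import *
p=cap('scene'); save(p,'grip3.png',(385,235,445,295),8)
E
```

```text
(no output)
```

View pics/grip3.png

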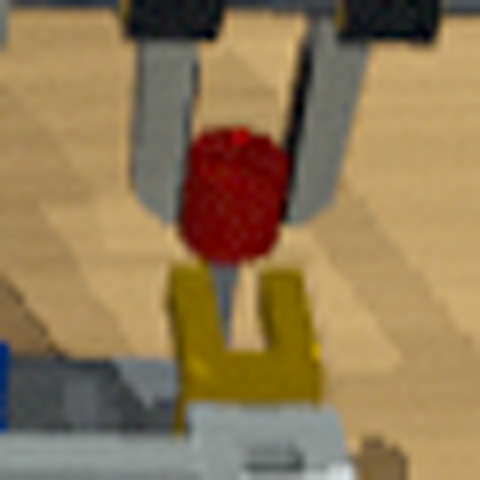

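```bash
python3 - <<'E'
from h import *
p=cap('scene');o=observe()
im=cv2.cvtColor(p['color'],cv2.COLOR_RGB2BGR); hsv=cv2.cvtColor(im,cv2.COLOR_BGR2HSV)
def show(r0,r1,c0,c1):
    for r in range(r0,r1): print(r,' '.join('%3d,%3d'%(hsv[r,c,0],hsv[r,c,1]) for c in range(c0,c1)))
R=(((hsv[...,0]<8)|(hsv[...,0]>172))&(hsv[...,1]>150)); R[:245]=0;R[275:]=0;R[:,:400]=0;R[:,430:]=0
for r in range(250,270):
    c=np.flatnonzero(R[r]); print(r,c.min() if len(c) else '',c.max() if len(c) else '',c.mean() if len(c) else '')
x,y,z=o['eef_pos']
for dz in (-.008,.008,.024): print('pred',proj(p,(x,y,z+dz)),proj(p,(x,y-.016,z+dz)),proj(p,(x,y+.016,z+dz)))
show(267,280,403,427)
E
```

```text
250   
251 411 417 414.0
252 409 419 414.0
253 409 420 414.5
254 409 421 415.0
255 409 421 415.0
256 409 421 415.0
257 408 421 414.5
258 409 420 414.5
259 408 420 414.0
260 408 420 414.0
261 408 420 414.0
262 408 419 413.5
263 408 419 413.5
264 408 419 413.5
265 409 418 413.5
266 410 416 413.0
267 414 414 414.0
268   
269   
pred [412.41258861 261.76976524] [406.01569464 261.93601821] [418.8036739  261.60366324]
pred [413.17617404 256.69276736] [406.72798383 256.8580368 ] [419.61846178 256.5276492 ]
pred [413.95218388 251.53316092] [407.45186812 251.69739267] [420.44650107 251.36908073]
267  19,117  18,119  18,113  19,134  20,132  20,127  19,141  19,158   3,123   0,123 179,122   0,170   9,153  12,153  16,124  18,144  20,123  20,120  19,127  20,128  19,118  19,116  19,113  19,117
268  19,118  19,110  18,111  21,173  22,204  23,210  23,200  23,204  28, 44 170, 17 168, 14 171, 50  18,113  18,118  20,120  22,158  22,162  21,162  23,169  21,154  19,117  19,113  19,110  19,111
269  19,115  20,112  19,119  22,183  24,255  24,255  24,255  23,255  25,144  75,  6 103, 19 107, 25  19,107  18,11
[... 1341 characters left out ...]
  10, 30  19,113  19,110  19,110  20,141  24,249  23,255  24,255  23,255  24,255  24,255  21,152  20,118  18,110
277  19,115  19,113  18,112  20,148  24,255  24,255  24,255  24,255  24,255  24,255  13, 47  17,107  18,108  18,109  18,121  20,189  24,255  24,255  24,255  24,255  24,255  22,178  19,112  19,111
278  19,119  19,118  18,114  20,151  24,210  24,255  23,255  24,255  24,255  23,255  20,129  19,128  19,128  19,127  19,125  23,217  24,255  23,255  23,255  24,255  24,255  23,219  19,112  18,107
279  17, 78  17, 80  18, 87  19,116  22,187  23,255  24,255  24,255  24,255  23,255  24,255  23,255  24,255  25,255  24,249  24,255  24,255  24,255  24,255  24,255  24,255  24,255  18,116  19,117
```

The pin axis projects to about col 413.6 and the slot axis to 413.4, which is within 0.5 mm. Sliding in.

>>> drive_tool([
  {"x": 0.005, "y": -0.0004, "z": 0, "ax": 0, "ay": 0, "az": 0, "claw": 20},
  {"x": 0.01, "y": -0.0007, "z": 0, "ax": 0, "ay": 0, "az": 0, "claw": 20},
  {"x": 0.015, "y": -0.0011, "z": 0, "ax": 0, "ay": 0, "az": 0, "claw": 20},
  {"x": 0.02, "y": -0.0015, "z": 0, "ax": 0, "ay": 0, "az": 0, "claw": 20},
  {"x": 0.025, "y": -0.0018, "z": 0, "ax": 0, "ay": 0, "az": 0, "claw": 20},
  {"x": 0.03, "y": -0.0022, "z": 0, "ax": 0, "ay": 0, "az": 0, "claw": 20},
  {"x": 0.035, "y": -0.0025, "z": 0, "ax": 0, "ay": 0, "az": 0, "claw": 20},
  {"x": 0.04, "y": -0.0029, "z": 0, "ax": 0, "ay": 0, "az": 0, "claw": 20},
  {"x": 0.045, "y": -0.0033, "z": 0, "ax": 0, "ay": 0, "az": 0, "claw": 20},
  {"x": 0.045, "y": -0.0033, "z": 0, "ax": 0, "ay": 0, "az": 0, "claw": 20},
])

```text
time_s: 8.68
eef_pos: [0.6216, 0.2025, 0.0946]
tcp_rot: [0.037, 0.999, -0.0, 0.0]
contact_force: [0.3, 0.5, -0.3]
gripper_width: 0.345
grip_force: 20.0
```

>>> drive_tool([
  {"x": 0, "y": 0, "z": -0.001, "ax": 0, "ay": 0, "az": 0, "claw": 20},
  {"x": 0, "y": 0, "z": -0.001, "ax": 0, "ay": 0, "az": 0, "claw": 20},
  {"x": 0, "y": 0, "z": -0.001, "ax": 0, "ay": 0, "az": 0, "claw": 20},
  {"x": 0, "y": 0, "z": -0.002, "ax": 0, "ay": 0, "az": 0, "claw": 20},
  {"x": 0, "y": 0, "z": -0.002, "ax": 0, "ay": 0, "az": 0, "claw": 20},
  {"x": 0, "y": 0, "z": -0.002, "ax": 0, "ay": 0, "az": 0, "claw": 20},
  {"x": 0, "y": 0, "z": -0.002, "ax": 0, "ay": 0, "az": 0, "claw": 20},
  {"x": 0, "y": 0, "z": -0.002, "ax": 0, "ay": 0, "az": 0, "claw": 20},
  {"x": 0, "y": 0, "z": -0.002, "ax": 0, "ay": 0, "az": 0, "claw": 20},
  {"x": 0, "y": 0, "z": -0.002, "ax": 0, "ay": 0, "az": 0, "claw": 20},
])

```text
time_s: 9.52
eef_pos: [0.6205, 0.2028, 0.0935]
tcp_rot: [0.036, 0.999, 0.0, 0.0]
contact_force: [-3.6, -0.7, 5.8]
gripper_width: 0.339
grip_force: 20.0
```

```bash
python3 - <<'E'
from h import *
p=cap('scene'); save(p,'grip4.png',(385,235,445,295),8)
E
```

```text
(no output)
```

View pics/grip4.png

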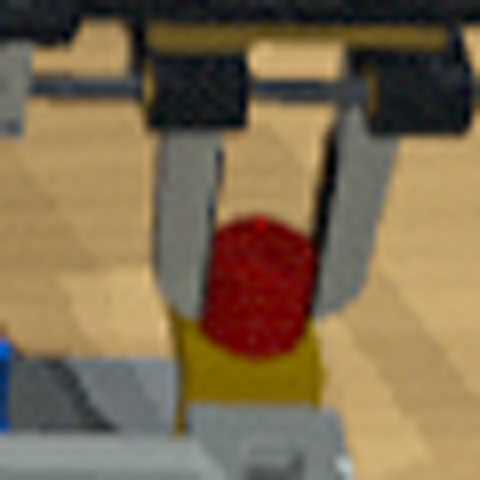

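The head is seated on the bracket at crop (258,285), with 5.8 N of contact. I'll release it, rise, shut the fingers and go to the front of the gate plate.

>>> drive_tool([
  {"x": 0, "y": 0, "z": 0.001, "ax": 0, "ay": 0, "az": 0, "claw": 70},
  {"x": 0, "y": 0, "z": 0.001, "ax": 0, "ay": 0, "az": 0, "claw": 70},
  {"x": 0, "y": 0, "z": 0.001, "ax": 0, "ay": 0, "az": 0, "claw": 70},
  {"x": 0, "y": 0, "z": 0.001, "ax": 0, "ay": 0, "az": 0, "claw": 70},
  {"x": 0, "y": 0, "z": 0.001, "ax": 0, "ay": 0, "az": 0, "claw": 70},
  {"x": 0, "y": 0, "z": 0.02, "ax": 0, "ay": 0, "az": 0, "claw": 70},
  {"x": 0, "y": 0, "z": 0.045, "ax": 0, "ay": 0, "az": 0, "claw": 70},
  {"x": 0, "y": 0, "z": 0.07, "ax": 0, "ay": 0, "az": 0, "claw": 70},
  {"x": 0, "y": 0, "z": 0.1, "ax": 0, "ay": 0, "az": 0, "claw": 70},
  {"x": 0, "y": 0, "z": 0.1, "ax": 0, "ay": 0, "az": 0, "claw": 70},
])

```text
time_s: 10.4
eef_pos: [0.6239, 0.2035, 0.2004]
tcp_rot: [0.036, 0.999, 0.001, 0.005]
contact_force: [1.0, -0.4, 1.4]
gripper_width: 0.7
grip_force: 0.0
```

>>> drive_tool([
  {"x": 0, "y": -0.03, "z": 0, "ax": 0, "ay": 0, "az": 0, "claw": 0},
  {"x": 0, "y": -0.06, "z": 0, "ax": 0, "ay": 0, "az": 0, "claw": 0},
  {"x": -0.01, "y": -0.09, "z": 0, "ax": 0, "ay": 0, "az": 0, "claw": 0},
  {"x": -0.015, "y": -0.12, "z": 0, "ax": 0, "ay": 0, "az": 0, "claw": 0},
  {"x": -0.02, "y": -0.15, "z": 0, "ax": 0, "ay": 0, "az": 0, "claw": 0},
  {"x": -0.02, "y": -0.18, "z": 0, "ax": 0, "ay": 0, "az": 0, "claw": 0},
  {"x": -0.02, "y": -0.206, "z": 0, "ax": 0, "ay": 0, "az": 0, "claw": 0},
  {"x": -0.02, "y": -0.206, "z": -0.03, "ax": 0, "ay": 0, "az": 0, "claw": 0},
  {"x": -0.02, "y": -0.206, "z": -0.06, "ax": 0, "ay": 0, "az": 0, "claw": 0},
  {"x": -0.02, "y": -0.206, "z": -0.09, "ax": 0, "ay": 0, "az": 0, "claw": 0},
])

```text
time_s: 11.23
eef_pos: [0.6014, -0.0043, 0.1023]
tcp_rot: [0.037, 0.999, -0.0, 0.001]
contact_force: [-0.4, 0.1, -0.5]
gripper_width: 0.036
grip_force: 0.0
```

>>> drive_tool([
  {"x": 0.02, "y": -0.0015, "z": 0, "ax": 0, "ay": 0, "az": 0, "claw": 0},
  {"x": 0.035, "y": -0.0025, "z": 0, "ax": 0, "ay": 0, "az": 0, "claw": 0},
  {"x": 0.045, "y": -0.0032, "z": 0, "ax": 0, "ay": 0, "az": 0, "claw": 0},
  {"x": 0.053, "y": -0.004, "z": 0, "ax": 0, "ay": 0, "az": 0, "claw": 0},
  {"x": 0.06, "y": -0.0045, "z": 0, "ax": 0, "ay": 0, "az": 0, "claw": 0},
  {"x": 0.068, "y": -0.005, "z": 0, "ax": 0, "ay": 0, "az": 0, "claw": 0},
  {"x": 0.076, "y": -0.0055, "z": 0, "ax": 0, "ay": 0, "az": 0, "claw": 0},
  {"x": 0.084, "y": -0.006, "z": 0, "ax": 0, "ay": 0, "az": 0, "claw": 0},
  {"x": 0.092, "y": -0.0065, "z": 0, "ax": 0, "ay": 0, "az": 0, "claw": 0},
  {"x": 0.1, "y": -0.0072, "z": 0, "ax": 0, "ay": 0, "az": 0, "claw": 0},
])

```text
time_s: 12.07
eef_pos: [0.7003, -0.0109, 0.1018]
tcp_rot: [0.037, 0.999, -0.0, -0.001]
contact_force: [-2.9, -1.8, -0.5]
gripper_width: 0.005
grip_force: 1.4
```

>>> drive_tool([
  {"x": 0.002, "y": 0, "z": 0, "ax": 0, "ay": 0, "az": 0, "claw": 0},
  {"x": 0.003, "y": 0, "z": 0, "ax": 0, "ay": 0, "az": 0, "claw": 0},
  {"x": 0.004, "y": 0, "z": 0, "ax": 0, "ay": 0, "az": 0, "claw": 0},
  {"x": 0.005, "y": 0, "z": 0, "ax": 0, "ay": 0, "az": 0, "claw": 0},
  {"x": 0.006, "y": 0, "z": 0, "ax": 0, "ay": 0, "az": 0, "claw": 0},
  {"x": 0.006, "y": 0, "z": 0, "ax": 0, "ay": 0, "az": 0, "claw": 0},
  {"x": 0.006, "y": 0, "z": 0, "ax": 0, "ay": 0, "az": 0, "claw": 0},
  {"x": 0.006, "y": 0, "z": 0, "ax": 0, "ay": 0, "az": 0, "claw": 0},
  {"x": 0.006, "y": 0, "z": 0, "ax": 0, "ay": 0, "az": 0, "claw": 0},
  {"x": 0.006, "y": 0, "z": 0, "ax": 0, "ay": 0, "az": 0, "claw": 0},
])

```text
time_s: 12.9
eef_pos: [0.7067, -0.0104, 0.1026]
tcp_rot: [0.036, 0.999, 0.0, -0.0]
contact_force: [-1.6, -0.4, -1.3]
gripper_width: 0.008
grip_force: 1.0
```

Still sliding at about 2 N, so I'll creep on.

>>> drive_tool([
  {"x": 0.001, "y": 0, "z": 0, "ax": 0, "ay": 0, "az": 0, "claw": 0},
  {"x": 0.002, "y": 0, "z": 0, "ax": 0, "ay": 0, "az": 0, "claw": 0},
  {"x": 0.003, "y": 0, "z": 0, "ax": 0, "ay": 0, "az": 0, "claw": 0},
  {"x": 0.004, "y": 0, "z": 0, "ax": 0, "ay": 0, "az": 0, "claw": 0},
  {"x": 0.005, "y": 0, "z": 0, "ax": 0, "ay": 0, "az": 0, "claw": 0},
  {"x": 0.006, "y": 0, "z": 0, "ax": 0, "ay": 0, "az": 0, "claw": 0},
  {"x": 0.006, "y": 0, "z": 0, "ax": 0, "ay": 0, "az": 0, "claw": 0},
  {"x": 0.006, "y": 0, "z": 0, "ax": 0, "ay": 0, "az": 0, "claw": 0},
  {"x": 0.006, "y": 0, "z": 0, "ax": 0, "ay": 0, "az": 0, "claw": 0},
  {"x": 0.006, "y": 0, "z": 0, "ax": 0, "ay": 0, "az": 0, "claw": 0},
])

```text
time_s: 13.73
eef_pos: [0.71, -0.0106, 0.1026]
tcp_rot: [0.036, 0.999, -0.0, -0.003]
contact_force: [-18.0, -0.7, 7.8]
gripper_width: 0.003
grip_force: 9.0
```

>>> drive_tool([
  {"x": 0.001, "y": 0, "z": 0, "ax": 0, "ay": 0, "az": 0, "claw": 0},
  {"x": 0.001, "y": 0, "z": 0, "ax": 0, "ay": 0, "az": 0, "claw": 0},
  {"x": 0.002, "y": 0, "z": 0, "ax": 0, "ay": 0, "az": 0, "claw": 0},
  {"x": 0.002, "y": 0, "z": 0, "ax": 0, "ay": 0, "az": 0, "claw": 0},
  {"x": 0.003, "y": 0, "z": 0, "ax": 0, "ay": 0, "az": 0, "claw": 0},
  {"x": 0.003, "y": 0, "z": 0, "ax": 0, "ay": 0, "az": 0, "claw": 0},
  {"x": 0.003, "y": 0, "z": 0, "ax": 0, "ay": 0, "az": 0, "claw": 0},
  {"x": 0.003, "y": 0, "z": 0, "ax": 0, "ay": 0, "az": 0, "claw": 0},
  {"x": 0.003, "y": 0, "z": 0, "ax": 0, "ay": 0, "az": 0, "claw": 0},
  {"x": 0.003, "y": 0, "z": 0, "ax": 0, "ay": 0, "az": 0, "claw": 0},
])

```text
time_s: 14.57
eef_pos: [0.7101, -0.0106, 0.1026]
tcp_rot: [0.036, 0.999, -0.0, -0.006]
contact_force: [-34.9, 0.0, 18.0]
gripper_width: 0.008
grip_force: 17.5
```

The gate is at its end stop (force rising, TCP stationary). Backing off, rising and measuring the torches.

>>> drive_tool([
  {"x": -0.01, "y": 0, "z": 0, "ax": 0, "ay": 0, "az": 0, "claw": 0},
  {"x": -0.03, "y": 0, "z": 0.02, "ax": 0, "ay": 0, "az": 0, "claw": 0},
  {"x": -0.05, "y": 0, "z": 0.05, "ax": 0, "ay": 0, "az": 0, "claw": 0},
  {"x": -0.08, "y": 0, "z": 0.08, "ax": 0, "ay": 0, "az": 0, "claw": 0},
  {"x": -0.11, "y": 0, "z": 0.1, "ax": 0, "ay": 0, "az": 0, "claw": 60},
  {"x": -0.14, "y": 0, "z": 0.11, "ax": 0, "ay": 0, "az": 0, "claw": 60},
  {"x": -0.16, "y": 0, "z": 0.11, "ax": 0, "ay": 0, "az": 0, "claw": 60},
  {"x": -0.16, "y": 0, "z": 0.11, "ax": 0, "ay": 0, "az": 0, "claw": 60},
  {"x": -0.16, "y": 0, "z": 0.11, "ax": 0, "ay": 0, "az": 0, "claw": 60},
  {"x": -0.16, "y": 0, "z": 0.11, "ax": 0, "ay": 0, "az": 0, "claw": 60},
])

```text
time_s: 15.4
eef_pos: [0.5567, -0.0106, 0.2131]
tcp_rot: [0.036, 0.999, 0.0, 0.001]
contact_force: [-0.3, 0.8, 0.5]
gripper_width: 0.386
grip_force: 0.0
```

```bash
cat >> h.py <<'E'
def torches(qs=('torch2_mid','torch3_mid','torch4_mid')):
    for n in('top','scene'):
        p=cap(n)
        for q in qs:
            for r in finder.silhouettes(p,q)[:4]:
                c,s,an=cv2.minAreaRect(np.argwhere(r['mask'])[:,::-1].astype(np.float32))
                W=np.array([onz(p,*k,.018)[:2] for k in cv2.boxPoints((c,s,an))])
                e=[W[1]-W[0],W[2]-W[1]]; L=max(e,key=np.linalg.norm); L=L*np.sign(L[0])
                print(n,q,round(float(r['score']),2),np.round(c),np.round(W.mean(0),4),np.round([np.linalg.norm(k) for k in e],3),'ang',round(float(np.degrees(np.arctan2(L[1],L[0]))),1))
E
python3 - <<'E'
from h import *
torches()
p=cap('scene')
for q,z in (('pin_head',.101),('gate_plate',.106)): print(q,[(a['score'],onz(p,a['at'][1],a['at'][0],z)) for a in finder.spot_point(p,q)])
print(observe()['eef_pos'])
E
```

```text
top torch2_mid 0.56 [427. 209.] [ 0.5938 -0.3718] [0.037 0.136] ang 3.7
top torch3_mid 0.71 [395. 156.] [ 0.7446 -0.2864] [0.093 0.061] ang -26.7
top torch3_mid 0.42 [135. 252.] [0.4731 0.4303] [0.088 0.126] ang 82.6
top torch4_mid 0.79 [482. 235.] [ 0.5215 -0.5214] [0.139 0.033] ang -87.0
top torch4_mid 0.73 [454. 336.] [ 0.2467 -0.4354] [0.183 0.05 ] ang -49.5
top torch4_mid 0.57 [283. 188.] [0.6547 0.0287] [0.24  0.413] ang 84.4
top torch4_mid 0.51 [135. 253.] [0.4728 0.4304] [0.092 0.126] ang 82.8
scene torch2_mid 0.7 [181. 297.] [ 0.6001 -0.37  ] [0.162 0.04 ] ang 4.5
scene torch3_mid 0.93 [261. 257.] [ 0.4467 -0.1791] [0.173 0.044] ang -4.9
scene torch3_mid 0.6 [207. 321.] [ 0.6829 -0.2955] [0.071 0.212] ang 14.9
scene torch3_mid 0.54 [344. 305.] [0.6494 0.0286] [0.085 0.448] ang 82.8
scene torch4_mid 0.85 [190. 257.] [ 0.4387 -0.3769] [0.164 0.049] ang -6.0
scene torch4_mid 0.55 [182. 219.] [ 0.2484 -0.4326] [0.194 0.091] ang -49.3
pin_head [(0.51, array([0.62557448, 0.21042843, 0.101     ]))]
gate_plate [(0.62, array([ 0.72510305, -0.00983112,  0.106     ])), (0.46, array([ 0.76914247, -0.26368286,  0.106     ]))]
[ 0.55577701 -0.01052179  0.21245739]
```

The timer now looks moved, near (0.47,0.43), so I'll re-measure it later. Next is the orange torch, for clip3.

>>> drive_tool([
  {"x": -0.025, "y": -0.03, "z": 0, "ax": 0, "ay": 0, "az": -0.02, "claw": 65},
  {"x": -0.05, "y": -0.06, "z": 0, "ax": 0, "ay": 0, "az": -0.04, "claw": 65},
  {"x": -0.07, "y": -0.09, "z": -0.01, "ax": 0, "ay": 0, "az": -0.04, "claw": 65},
  {"x": -0.09, "y": -0.12, "z": -0.02, "ax": 0, "ay": 0, "az": -0.04, "claw": 65},
  {"x": -0.105, "y": -0.15, "z": -0.03, "ax": 0, "ay": 0, "az": -0.04, "claw": 65},
  {"x": -0.115, "y": -0.17, "z": -0.05, "ax": 0, "ay": 0, "az": -0.04, "claw": 65},
  {"x": -0.115, "y": -0.17, "z": -0.08, "ax": 0, "ay": 0, "az": -0.04, "claw": 65},
  {"x": -0.115, "y": -0.17, "z": -0.11, "ax": 0, "ay": 0, "az": -0.04, "claw": 65},
  {"x": -0.115, "y": -0.17, "z": -0.135, "ax": 0, "ay": 0, "az": -0.04, "claw": 65},
  {"x": -0.115, "y": -0.17, "z": -0.135, "ax": 0, "ay": 0, "az": -0.04, "claw": 65},
])

```text
time_s: 16.78
eef_pos: [0.4369, -0.1788, 0.0723]
tcp_rot: [0.057, 0.998, 0.002, -0.004]
contact_force: [-2.0, 1.0, -1.5]
gripper_width: 0.651
grip_force: 0.0
```

```bash
python3 - <<'E'
from h import *
print(observe()['eef_pos'])
torches(('torch3_mid',))
E
```

```text
[ 0.43690157 -0.17883824  0.07225089]
top torch3_mid 0.69 [357. 282.] [ 0.3935 -0.1757] [0.033 0.041] ang -0.6
scene torch3_mid 0.96 [262. 257.] [ 0.4469 -0.1781] [0.166 0.04 ] ang -5.8
scene torch3_mid 0.5 [344. 310.] [0.6536 0.0298] [0.477 0.286] ang 87.6
```

>>> drive_tool([
  {"x": 0.003, "y": 0, "z": -0.02, "ax": 0, "ay": 0, "az": 0, "claw": 65},
  {"x": 0.003, "y": 0, "z": -0.04, "ax": 0, "ay": 0, "az": 0, "claw": 65},
  {"x": 0.003, "y": 0, "z": -0.055, "ax": 0, "ay": 0, "az": 0, "claw": 65},
  {"x": 0.003, "y": 0, "z": -0.066, "ax": 0, "ay": 0, "az": 0, "claw": 65},
  {"x": 0.003, "y": 0, "z": -0.066, "ax": 0, "ay": 0, "az": 0, "claw": 65},
  {"x": 0.003, "y": 0, "z": -0.066, "ax": 0, "ay": 0, "az": 0, "claw": 20},
  {"x": 0.003, "y": 0, "z": -0.066, "ax": 0, "ay": 0, "az": 0, "claw": 20},
  {"x": 0.003, "y": 0, "z": -0.066, "ax": 0, "ay": 0, "az": 0, "claw": 20},
  {"x": 0.003, "y": 0, "z": -0.066, "ax": 0, "ay": 0, "az": 0, "claw": 20},
  {"x": 0.003, "y": 0, "z": -0.066, "ax": 0, "ay": 0, "az": 0, "claw": 20},
], squeeze=45)

```text
time_s: 17.82
eef_pos: [0.4443, -0.1809, 0.0125]
tcp_rot: [0.056, 0.998, -0.0, 0.001]
contact_force: [0.4, 1.4, 2.0]
gripper_width: 0.344
grip_force: 14.7
```

>>> drive_tool([
  {"x": 0, "y": 0, "z": 0, "ax": 0, "ay": 0, "az": 0, "claw": 20},
  {"x": 0, "y": 0, "z": 0, "ax": 0, "ay": 0, "az": 0, "claw": 20},
  {"x": 0, "y": 0, "z": 0, "ax": 0, "ay": 0, "az": 0, "claw": 20},
  {"x": 0, "y": 0, "z": 0, "ax": 0, "ay": 0, "az": 0, "claw": 20},
  {"x": 0, "y": 0, "z": 0.02, "ax": 0, "ay": 0, "az": 0, "claw": 20},
  {"x": 0, "y": 0, "z": 0.05, "ax": 0, "ay": 0, "az": 0, "claw": 20},
  {"x": 0, "y": 0, "z": 0.08, "ax": 0, "ay": 0, "az": 0, "claw": 20},
  {"x": 0, "y": 0, "z": 0.12, "ax": 0, "ay": 0, "az": 0, "claw": 20},
  {"x": 0, "y": 0, "z": 0.14, "ax": 0, "ay": 0, "az": 0.04, "claw": 20},
  {"x": 0, "y": 0, "z": 0.14, "ax": 0, "ay": 0, "az": 0.04, "claw": 20},
])

```text
time_s: 18.65
eef_pos: [0.4467, -0.1821, 0.1575]
tcp_rot: [0.035, 0.999, -0.002, 0.004]
contact_force: [0.2, -1.8, -1.2]
gripper_width: 0.337
grip_force: 45.0
```

```bash
python3 - <<'E'
from h import *
o=observe();x,y,z=o['eef_pos'];print(o['eef_pos'],o['tcp_rot'])
p=cap('scene');save(p,'t3.png',(220,170,320,270),5)
z+=.012; R=np.array([.9968,-.08])
for r in finder.silhouettes(p,'torch3_mid')[:2]: print(r['score'],r['box'])
for s in(-.065,0,.065):print(proj(p,(x+s*R[0],y+s*R[1],z)))
E
```

```text
[ 0.44668009 -0.18210443  0.15750839] [ 0.03528878  0.99936696 -0.00199697  0.00404946]
0.69 [255.8, 214.4, 14.9, 35.2]
[259.92734825 196.24584408]
[256.43153151 209.17667882]
[252.61787047 223.28320221]
```

View pics/t3.png

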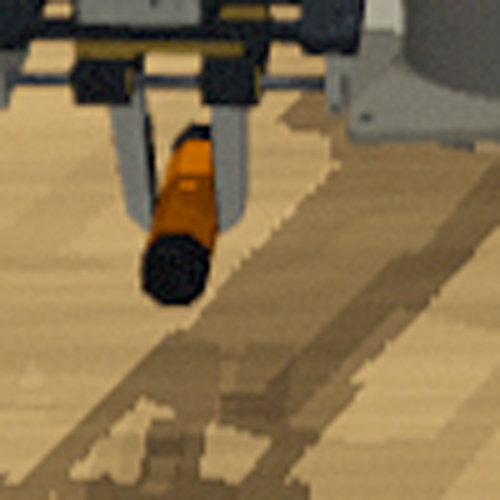

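The torch is held near its centre, with the lens end at crop (175,268). Carrying it over clip3.

>>> drive_tool([
  {"x": 0.02, "y": 0.02, "z": 0, "ax": 0, "ay": 0, "az": 0, "claw": 20},
  {"x": 0.04, "y": 0.045, "z": 0, "ax": 0, "ay": 0, "az": 0, "claw": 20},
  {"x": 0.06, "y": 0.07, "z": 0, "ax": 0, "ay": 0, "az": 0, "claw": 20},
  {"x": 0.085, "y": 0.1, "z": 0, "ax": 0, "ay": 0, "az": 0, "claw": 20},
  {"x": 0.11, "y": 0.13, "z": 0, "ax": 0, "ay": 0, "az": 0, "claw": 20},
  {"x": 0.135, "y": 0.16, "z": 0, "ax": 0, "ay": 0, "az": 0, "claw": 20},
  {"x": 0.16, "y": 0.19, "z": 0, "ax": 0, "ay": 0, "az": 0, "claw": 20},
  {"x": 0.18, "y": 0.21, "z": 0, "ax": 0, "ay": 0, "az": 0, "claw": 20},
  {"x": 0.189, "y": 0.219, "z": 0, "ax": 0, "ay": 0, "az": 0, "claw": 20},
  {"x": 0.189, "y": 0.219, "z": 0, "ax": 0, "ay": 0, "az": 0, "claw": 20},
])

```text
time_s: 19.58
eef_pos: [0.6323, 0.0411, 0.148]
tcp_rot: [0.035, 0.999, 0.0, -0.002]
contact_force: [0.2, -0.6, -1.9]
gripper_width: 0.34
grip_force: 45.0
```

>>> drive_tool([
  {"x": 0, "y": 0, "z": -0.02, "ax": 0, "ay": 0, "az": 0, "claw": 20},
  {"x": 0, "y": 0, "z": -0.04, "ax": 0, "ay": 0, "az": 0, "claw": 20},
  {"x": 0, "y": 0, "z": -0.055, "ax": 0, "ay": 0, "az": 0, "claw": 20},
  {"x": 0, "y": 0, "z": -0.065, "ax": 0, "ay": 0, "az": 0, "claw": 20},
  {"x": 0, "y": 0, "z": -0.072, "ax": 0, "ay": 0, "az": 0, "claw": 20},
  {"x": 0, "y": 0, "z": -0.074, "ax": 0, "ay": 0, "az": 0, "claw": 20},
  {"x": 0, "y": 0, "z": -0.074, "ax": 0, "ay": 0, "az": 0, "claw": 20},
  {"x": 0, "y": 0, "z": -0.074, "ax": 0, "ay": 0, "az": 0, "claw": 20},
  {"x": 0, "y": 0, "z": -0.074, "ax": 0, "ay": 0, "az": 0, "claw": 20},
  {"x": 0, "y": 0, "z": -0.074, "ax": 0, "ay": 0, "az": 0, "claw": 20},
])

```text
time_s: 20.42
eef_pos: [0.6335, 0.0384, 0.0789]
tcp_rot: [0.036, 0.999, 0.0, 0.001]
contact_force: [0.2, -0.1, -1.4]
gripper_width: 0.339
grip_force: 45.0
```

```bash
python3 - <<'E'
from h import *
o=observe();x,y,z=o['eef_pos'];print(o['eef_pos'],o['tcp_rot'],o['contact_force'],o['wrist_torque'])
p=cap('scene');save(p,'t3b.png',(280,230,420,340),5)
for n,k in(('c3',(.6347,.0371,.049)),('tcp',(x,y,z+.006))):print(n,(proj(p,k)-[280,230])*5)
E
```

```text
[0.63353515 0.03842886 0.07889705] [3.63818778e-02 9.99337490e-01 3.37428347e-06 9.69169332e-04] [ 0.15524565 -0.11953581 -1.39034314] [ 0.0224204   0.00208496 -0.00869413]
c3 [331.23932898 305.03430367]
tcp [336.48210309 246.94116859]
```

View pics/t3b.png

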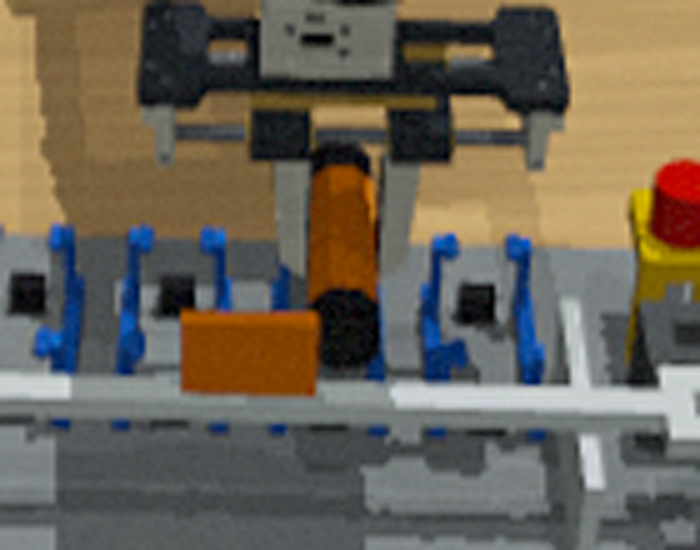

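The orange torch hangs over clip3, its lens at crop (345,325), and the pin is parked at crop (680,200). Pressing down.

>>> drive_tool([
  {"x": 0.001, "y": -0.001, "z": -0.005, "ax": 0, "ay": 0, "az": 0, "claw": 20},
  {"x": 0.001, "y": -0.001, "z": -0.01, "ax": 0, "ay": 0, "az": 0, "claw": 20},
  {"x": 0.001, "y": -0.001, "z": -0.013, "ax": 0, "ay": 0, "az": 0, "claw": 20},
  {"x": 0.001, "y": -0.001, "z": -0.016, "ax": 0, "ay": 0, "az": 0, "claw": 20},
  {"x": 0.001, "y": -0.001, "z": -0.018, "ax": 0, "ay": 0, "az": 0, "claw": 20},
  {"x": 0.001, "y": -0.001, "z": -0.02, "ax": 0, "ay": 0, "az": 0, "claw": 20},
  {"x": 0.001, "y": -0.001, "z": -0.022, "ax": 0, "ay": 0, "az": 0, "claw": 20},
  {"x": 0.001, "y": -0.001, "z": -0.024, "ax": 0, "ay": 0, "az": 0, "claw": 20},
  {"x": 0.001, "y": -0.001, "z": -0.024, "ax": 0, "ay": 0, "az": 0, "claw": 20},
  {"x": 0.001, "y": -0.001, "z": -0.024, "ax": 0, "ay": 0, "az": 0, "claw": 20},
])

```text
time_s: 21.3
eef_pos: [0.6335, 0.0371, 0.0529]
tcp_rot: [0.036, 0.999, -0.0, -0.0]
contact_force: [2.2, -4.9, -3.1]
gripper_width: 0.339
grip_force: 45.0
```

>>> drive_tool([
  {"x": 0, "y": 0, "z": -0.002, "ax": 0, "ay": 0, "az": 0, "claw": 20},
  {"x": 0, "y": 0, "z": -0.004, "ax": 0, "ay": 0, "az": 0, "claw": 20},
  {"x": 0, "y": 0, "z": -0.006, "ax": 0, "ay": 0, "az": 0, "claw": 20},
  {"x": 0, "y": 0, "z": -0.008, "ax": 0, "ay": 0, "az": 0, "claw": 20},
  {"x": 0, "y": 0, "z": -0.009, "ax": 0, "ay": 0, "az": 0, "claw": 20},
  {"x": 0, "y": 0, "z": -0.01, "ax": 0, "ay": 0, "az": 0, "claw": 20},
  {"x": 0, "y": 0, "z": -0.011, "ax": 0, "ay": 0, "az": 0, "claw": 20},
  {"x": 0, "y": 0, "z": -0.012, "ax": 0, "ay": 0, "az": 0, "claw": 20},
  {"x": 0, "y": 0, "z": -0.012, "ax": 0, "ay": 0, "az": 0, "claw": 20},
  {"x": 0, "y": 0, "z": -0.012, "ax": 0, "ay": 0, "az": 0, "claw": 20},
])

```text
time_s: 22.13
eef_pos: [0.6331, 0.0375, 0.0453]
tcp_rot: [0.036, 0.999, -0.0, -0.001]
contact_force: [-20.5, -4.5, 32.5]
gripper_width: 0.34
grip_force: 45.0
```

It has bottomed at TCP z 0.0453, so the centre is at about 0.049 and seated. Releasing.

>>> drive_tool([
  {"x": 0, "y": 0, "z": 0.004, "ax": 0, "ay": 0, "az": 0, "claw": 55},
  {"x": 0, "y": 0, "z": 0.004, "ax": 0, "ay": 0, "az": 0, "claw": 55},
  {"x": 0, "y": 0, "z": 0.004, "ax": 0, "ay": 0, "az": 0, "claw": 55},
  {"x": 0, "y": 0, "z": 0.004, "ax": 0, "ay": 0, "az": 0, "claw": 55},
  {"x": 0, "y": 0, "z": 0.004, "ax": 0, "ay": 0, "az": 0, "claw": 55},
  {"x": 0, "y": 0, "z": 0.02, "ax": 0, "ay": 0, "az": 0, "claw": 55},
  {"x": 0, "y": 0, "z": 0.05, "ax": 0, "ay": 0, "az": 0, "claw": 55},
  {"x": 0, "y": 0, "z": 0.09, "ax": 0, "ay": 0, "az": 0, "claw": 55},
  {"x": 0, "y": 0, "z": 0.13, "ax": 0, "ay": 0, "az": 0, "claw": 55},
  {"x": 0, "y": 0, "z": 0.16, "ax": 0, "ay": 0, "az": 0, "claw": 55},
])

```text
time_s: 22.97
eef_pos: [0.6343, 0.0377, 0.2047]
tcp_rot: [0.036, 0.999, 0.0, 0.001]
contact_force: [1.6, -0.2, -0.6]
gripper_width: 0.553
grip_force: 0.0
```

>>> drive_tool([
  {"x": -0.02, "y": 0.0, "z": 0, "ax": 0, "ay": 0, "az": 0, "claw": 65},
  {"x": -0.05, "y": 0.0, "z": 0, "ax": 0, "ay": 0, "az": 0, "claw": 65},
  {"x": -0.08, "y": 0, "z": 0, "ax": 0, "ay": 0, "az": 0, "claw": 65},
  {"x": -0.11, "y": -0.02, "z": 0, "ax": 0, "ay": 0, "az": 0, "claw": 65},
  {"x": -0.13, "y": -0.05, "z": 0, "ax": 0, "ay": 0, "az": 0, "claw": 65},
  {"x": -0.15, "y": -0.08, "z": 0, "ax": 0, "ay": 0, "az": 0, "claw": 65},
  {"x": -0.17, "y": -0.11, "z": 0, "ax": 0, "ay": 0, "az": 0, "claw": 65},
  {"x": -0.18, "y": -0.14, "z": 0, "ax": 0, "ay": 0, "az": 0, "claw": 65},
  {"x": -0.19, "y": -0.17, "z": 0, "ax": 0, "ay": 0, "az": 0, "claw": 65},
  {"x": -0.195, "y": -0.18, "z": 0, "ax": 0, "ay": 0, "az": 0, "claw": 65},
])

```text
time_s: 23.8
eef_pos: [0.4375, -0.1454, 0.2015]
tcp_rot: [0.037, 0.999, -0.001, -0.0]
contact_force: [0.4, 0.2, 0.4]
gripper_width: 0.65
grip_force: 0.0
```

```bash
python3 - <<'E'
from h import *
print(observe()['eef_pos'])
torches()
for n in ('top','scene'):
    p=cap(n)
    for q,z in (('torch3_mid',.049),('torch4_mid',.016),('torch2_mid',.016)): print(n,q,[(round(a['score'],2),a['at'],np.round(onz(p,a['at'][1],a['at'][0],z),4)) for a in finder.spot_point(p,q)])
    save(p,n+'_after1.png')
    im=cv2.cvtColor(p['color'],cv2.COLOR_RGB2HSV)
    m=cv2.inRange(im,(8,190,60),(18,255,255)); k,l,s,c=cv2.connectedComponentsWithStats(m)
    for i in range(1,k):
        if s[i,4]>30: print(s[i],np.round(onz(p,*c[i],.062),4))
E
```

```text
[ 0.43750097 -0.14543204  0.2014694 ]
top torch2_mid 0.97 [428. 208.] [ 0.5954 -0.3733] [0.036 0.134] ang 3.3
top torch3_mid 0.84 [278. 194.] [0.6347 0.0402] [0.139 0.034] ang -3.9
top torch3_mid 0.18 [283. 186.] [0.6587 0.0283] [0.243 0.417] ang 85.3
top torch4_mid 0.95 [482. 235.] [ 0.5209 -0.52  ] [0.137 0.033] ang -86.6
top torch4_mid 0.64 [431. 268.] [ 0.4316 -0.3791] [0.13  0.035] ang -6.5
top torch4_mid 0.61 [454. 336.] [ 0.2474 -0.4352] [0.184 0.047] ang -49.9
scene torch2_mid 0.74 [181. 297.] [ 0.6007 -0.3708] [0.163 0.039] ang 5.3
scene torch2_mid 0.35 [343. 310.] [0.6515 0.0288] [0.481 0.29 ] ang 87.6
scene torch3_mid 0.72 [347. 287.] [0.5826 0.0448] [0.032 0.137] ang -5.8
scene torch4_mid 0.67 [129. 279.] [ 0.5299 -0.5189] [0.137 0.052] ang -86.6
scene torch4_mid 0.6 [182. 219.] [ 0.2489 -0.4322] [0.197 0.094] ang -49.1
scene torch4_mid 0.58 [190. 257.] [ 0.439  -0.3768] [0.162 0.047] ang -6.7
top torch3_mid [(0.57, [196.0, 278.4], array([0.6238, 0.0379, 0.049 ]))]
top torch4_mid [(0.96, [236.2, 482.8], array([ 0.518, -0.524,  0.016])), (0.67, [335.0, 454.9], array([ 0.2493, -0.4392,  0.016 ])), (0.65, [265.7, 434.6], array([ 0.4367, -0.3889,  0.016 ]))]
top torch2_mid [(0.68, [210.5, 425.4], array([ 0.5897, -0.3672,  0.016 ])), (0.57, [195.4, 217.8], array([0.6319, 0.2081, 0.016 ]))]
[285 151  22   8  93] [ 0.7359 -0.0087  0.062 ]
[271 178  15  33 256] [0.6296 0.0367 0.062 ]
scene torch3_mid [(0.93, [292.2, 344.2], array([0.6387, 0.0318, 0.049 ]))]
scene torch4_mid [(0.79, [256.5, 190.1], array([ 0.44  , -0.3769,  0.016 ])), (0.73, [217.4, 181.6], array([ 0.2405, -0.4384,  0.016 ])), (0.61, [275.6, 130.8], array([ 0.5156, -0.5178,  0.016 ])), (0.28, [279.7, 494.7], array([0.5711, 0.4303, 0.016 ]))]
scene torch2_mid [(0.66, [295.5, 180.2], array([ 0.5979, -0.3734,  0.016 ]))]
[316 273  39  36 673] [0.6607 0.0111 0.062 ]
```

```bash
python3 - <<'E'
from h import *
im=cv2.cvtColor(cv2.imread('pics/top_after1.png'),cv2.COLOR_BGR2HSV)
def ch(p):
    h,s,v=[int(a) for a in p]
    if 100<h<130 and s>140: return 'B'
    if 5<h<18 and s>180 and v>60: return 'O'
    if v<45: return '#'
    return '.'
for r in range(166,222): print(r,''.join(ch(q) for q in im[r,236:350]))
E
```

```text
166 ..................................................................................................................
167 ..................................................................................................................
168 ..................................................................................................................
169 ..................................................................................................................
170 ........................................####......................................................................
171 .......................................###########................................................................
172 .........BBBB..........B...............############...............................................................
173 .....#...BBBB.........BBB.............B############...............................................................
174 .........BBBB.........BBBBB.........BBBB###########B..............................................................
175 .........BBBB...####..BBB
[... 4863 characters left out ...]
..........................############...................................................................
217 ...................................###...######.........................................................#.........
218 ...................................#.........##........................................................#..........
219 ..........................................#####........................................................#..........
220 ......................................................................................................#...........
221 ......................................................................................................#...........
```

```bash
python3 - <<'E'
from h import *
p=cap('top'); xh=np.array([.9974,-.0723]);yh=np.array([.0723,.9974])
f=lambda c,r,z: onz(p,236+c,r,z)[:2]
g=lambda w: np.round([w@xh,w@yh],4)
for n,a in [('orange rear',(44.5,177.3,.065)),('orange front',(41.5,209.6,.065)),('rear cap end',(44.5,169.7,.065)),('front cap end',(41,217.5,.049)),
 ('fl',(34.5,203.5,.062)),('fr',(48.5,204.5,.062)),('rl',(37,175.2,.062)),('rr',(52,176.3,.062)),
 ('c4 f',(8.3,201.8,.062)),('c4 f',(22,203.3,.062)),('c4 r',(10.5,173.8,.062)),('c4 r',(24.3,175,.062)),
 ('c2 f',(64,206.5,.062)),('c2 f',(77.5,207.5,.062)),('c2 r',(66.2,178.5,.062)),('c2 r',(80,180,.062)),
 ('c1 f',(91.2,208,.062)),('c1 r',(93.5,180.5,.062)),('c1 r',(107.3,181.7,.062))]: print(n,g(f(*a)))
o=np.array([.6335,.0377]); print('tcp',g(o)); print('base C',g(np.array([.632,-.0003])))
E
```

```text
orange rear [0.6678 0.0801]
orange front [0.5795 0.0811]
rear cap end [0.6886 0.0817]
front cap end [0.5605 0.082 ]
fl [0.5951 0.1014]
fr [0.5951 0.0638]
rl [0.6727 0.1009]
rr [0.6726 0.0604]
c4 f [0.5946 0.1718]
c4 f [0.5932 0.1349]
c4 r [0.6713 0.1725]
c4 r [0.6708 0.1351]
c2 f [0.5927 0.0219]
c2 f [ 0.5926 -0.0144]
c2 r [0.6694 0.0217]
c2 r [ 0.668  -0.0157]
c1 f [ 0.594  -0.0511]
c1 r [ 0.6693 -0.0521]
c1 r [ 0.6687 -0.0894]
tcp [0.6291 0.0834]
base C [0.6304 0.0454]
```

Top-view measurement: torch 3 sits about 8 mm too far forward in its clip, and I'll slide it back later. I also learned that TCP is the top estimate plus 5 mm in x. Now the white torch.

>>> drive_tool([
  {"x": 0, "y": -0.03, "z": 0, "ax": 0, "ay": 0, "az": -0.02, "claw": 65},
  {"x": 0, "y": -0.06, "z": 0, "ax": 0, "ay": 0, "az": -0.04, "claw": 65},
  {"x": 0, "y": -0.1, "z": 0, "ax": 0, "ay": 0, "az": -0.04, "claw": 65},
  {"x": 0, "y": -0.14, "z": -0.01, "ax": 0, "ay": 0, "az": -0.04, "claw": 65},
  {"x": 0, "y": -0.18, "z": -0.02, "ax": 0, "ay": 0, "az": -0.04, "claw": 65},
  {"x": 0, "y": -0.21, "z": -0.04, "ax": 0, "ay": 0, "az": -0.04, "claw": 65},
  {"x": 0, "y": -0.232, "z": -0.06, "ax": 0, "ay": 0, "az": -0.04, "claw": 65},
  {"x": 0, "y": -0.232, "z": -0.09, "ax": 0, "ay": 0, "az": -0.04, "claw": 65},
  {"x": 0, "y": -0.232, "z": -0.12, "ax": 0, "ay": 0, "az": -0.04, "claw": 65},
  {"x": 0, "y": -0.232, "z": -0.12, "ax": 0, "ay": 0, "az": -0.04, "claw": 65},
])

```text
time_s: 25.48
eef_pos: [0.435, -0.3717, 0.0745]
tcp_rot: [0.057, 0.998, 0.004, -0.004]
contact_force: [-1.0, 1.2, -1.1]
gripper_width: 0.649
grip_force: 0.0
```

>>> drive_tool([
  {"x": 0, "y": 0, "z": 0, "ax": 0, "ay": 0, "az": 0, "claw": 65},
  {"x": 0, "y": 0, "z": 0, "ax": 0, "ay": 0, "az": 0, "claw": 65},
  {"x": 0, "y": 0, "z": 0, "ax": 0, "ay": 0, "az": 0, "claw": 65},
  {"x": 0, "y": 0, "z": 0, "ax": 0, "ay": 0, "az": 0, "claw": 65},
  {"x": 0, "y": 0, "z": 0, "ax": 0, "ay": 0, "az": 0, "claw": 65},
  {"x": 0, "y": 0, "z": 0, "ax": 0, "ay": 0, "az": 0, "claw": 65},
  {"x": 0, "y": 0, "z": 0, "ax": 0, "ay": 0, "az": 0, "claw": 65},
  {"x": 0, "y": 0, "z": 0, "ax": 0, "ay": 0, "az": 0, "claw": 65},
  {"x": 0, "y": 0, "z": 0, "ax": 0, "ay": 0, "az": 0, "claw": 65},
  {"x": 0, "y": 0, "z": 0, "ax": 0, "ay": 0, "az": 0, "claw": 65},
])

```text
time_s: 26.32
eef_pos: [0.4387, -0.3745, 0.0816]
tcp_rot: [0.056, 0.998, 0.0, -0.0]
contact_force: [-0.1, 0.4, -0.3]
gripper_width: 0.652
grip_force: 0.0
```

```bash
python3 - <<'E'
from h import *
print(observe()['eef_pos'])
torches(('torch4_mid',))
E
```

```text
[ 0.43871268 -0.37448577  0.08160123]
top torch4_mid 0.75 [430. 282.] [ 0.3921 -0.3735] [0.036 0.049] ang -1.4
top torch4_mid 0.66 [472. 330.] [ 0.2641 -0.4841] [0.077 0.015] ang -46.3
top torch4_mid 0.65 [503. 232.] [ 0.5295 -0.5795] [0.02  0.035] ang 43.7
top torch4_mid 0.64 [135. 252.] [0.4739 0.4301] [0.089 0.126] ang 83.4
scene torch4_mid 0.81 [190. 258.] [ 0.4438 -0.376 ] [0.154 0.05 ] ang -6.7
scene torch4_mid 0.73 [129. 278.] [ 0.529  -0.5178] [0.139 0.057] ang -83.9
scene torch4_mid 0.25 [484. 256.] [0.4713 0.4335] [0.135 0.132] ang 87.6
```

>>> drive_tool([
  {"x": -0.002, "y": -0.003, "z": -0.02, "ax": 0, "ay": 0, "az": 0, "claw": 65},
  {"x": -0.002, "y": -0.003, "z": -0.04, "ax": 0, "ay": 0, "az": 0, "claw": 65},
  {"x": -0.002, "y": -0.003, "z": -0.06, "ax": 0, "ay": 0, "az": 0, "claw": 65},
  {"x": -0.002, "y": -0.003, "z": -0.07, "ax": 0, "ay": 0, "az": 0, "claw": 65},
  {"x": -0.002, "y": -0.003, "z": -0.07, "ax": 0, "ay": 0, "az": 0, "claw": 65},
  {"x": -0.002, "y": -0.003, "z": -0.07, "ax": 0, "ay": 0, "az": 0, "claw": 65},
  {"x": -0.002, "y": -0.003, "z": -0.07, "ax": 0, "ay": 0, "az": 0, "claw": 20},
  {"x": -0.002, "y": -0.003, "z": -0.07, "ax": 0, "ay": 0, "az": 0, "claw": 20},
  {"x": -0.002, "y": -0.003, "z": -0.07, "ax": 0, "ay": 0, "az": 0, "claw": 20},
  {"x": -0.002, "y": -0.003, "z": -0.07, "ax": 0, "ay": 0, "az": 0, "claw": 20},
])

```text
time_s: 27.35
eef_pos: [0.4373, -0.3781, 0.0127]
tcp_rot: [0.056, 0.998, -0.001, 0.001]
contact_force: [-0.7, -0.1, -0.6]
gripper_width: 0.411
grip_force: 0.0
```

>>> drive_tool([
  {"x": 0, "y": 0, "z": 0, "ax": 0, "ay": 0, "az": 0, "claw": 20},
  {"x": 0, "y": 0, "z": 0, "ax": 0, "ay": 0, "az": 0, "claw": 20},
  {"x": 0, "y": 0, "z": 0, "ax": 0, "ay": 0, "az": 0, "claw": 20},
  {"x": 0, "y": 0, "z": 0, "ax": 0, "ay": 0, "az": 0, "claw": 20},
  {"x": 0, "y": 0, "z": 0, "ax": 0, "ay": 0, "az": 0, "claw": 20},
  {"x": 0, "y": 0, "z": 0, "ax": 0, "ay": 0, "az": 0, "claw": 20},
  {"x": 0, "y": 0, "z": 0, "ax": 0, "ay": 0, "az": 0, "claw": 20},
  {"x": 0, "y": 0, "z": 0, "ax": 0, "ay": 0, "az": 0, "claw": 20},
  {"x": 0, "y": 0, "z": 0, "ax": 0, "ay": 0, "az": 0, "claw": 20},
  {"x": 0, "y": 0, "z": 0, "ax": 0, "ay": 0, "az": 0, "claw": 20},
])

```text
time_s: 28.18
eef_pos: [0.4372, -0.3782, 0.0125]
tcp_rot: [0.056, 0.998, -0.001, 0.001]
contact_force: [-0.5, -0.3, 5.8]
gripper_width: 0.337
grip_force: 45.0
```

>>> drive_tool([
  {"x": 0, "y": 0, "z": 0.02, "ax": 0, "ay": 0, "az": 0, "claw": 20},
  {"x": 0, "y": 0, "z": 0.05, "ax": 0, "ay": 0, "az": 0, "claw": 20},
  {"x": 0, "y": 0, "z": 0.08, "ax": 0, "ay": 0, "az": 0, "claw": 20},
  {"x": 0, "y": 0.01, "z": 0.11, "ax": 0, "ay": 0, "az": 0, "claw": 20},
  {"x": 0, "y": 0.03, "z": 0.14, "ax": 0, "ay": 0, "az": 0.02, "claw": 20},
  {"x": 0, "y": 0.06, "z": 0.15, "ax": 0, "ay": 0, "az": 0.04, "claw": 20},
  {"x": 0.02, "y": 0.09, "z": 0.15, "ax": 0, "ay": 0, "az": 0.04, "claw": 20},
  {"x": 0.04, "y": 0.12, "z": 0.15, "ax": 0, "ay": 0, "az": 0.04, "claw": 20},
  {"x": 0.06, "y": 0.15, "z": 0.15, "ax": 0, "ay": 0, "az": 0.04, "claw": 20},
  {"x": 0.08, "y": 0.18, "z": 0.15, "ax": 0, "ay": 0, "az": 0.04, "claw": 20},
])

```text
time_s: 29.02
eef_pos: [0.5169, -0.1958, 0.1613]
tcp_rot: [0.037, 0.999, 0.0, -0.0]
contact_force: [1.4, -0.4, -1.5]
gripper_width: 0.339
grip_force: 45.0
```

>>> drive_tool([
  {"x": 0.02, "y": 0.025, "z": 0, "ax": 0, "ay": 0, "az": 0, "claw": 20},
  {"x": 0.04, "y": 0.05, "z": 0, "ax": 0, "ay": 0, "az": 0, "claw": 20},
  {"x": 0.06, "y": 0.08, "z": 0, "ax": 0, "ay": 0, "az": 0, "claw": 20},
  {"x": 0.08, "y": 0.11, "z": 0, "ax": 0, "ay": 0, "az": 0, "claw": 20},
  {"x": 0.1, "y": 0.135, "z": 0, "ax": 0, "ay": 0, "az": 0, "claw": 20},
  {"x": 0.119, "y": 0.156, "z": 0, "ax": 0, "ay": 0, "az": 0, "claw": 20},
  {"x": 0.119, "y": 0.156, "z": -0.02, "ax": 0, "ay": 0, "az": 0, "claw": 20},
  {"x": 0.119, "y": 0.156, "z": -0.05, "ax": 0, "ay": 0, "az": 0, "claw": 20},
  {"x": 0.119, "y": 0.156, "z": -0.07, "ax": 0, "ay": 0, "az": 0, "claw": 20},
  {"x": 0.119, "y": 0.156, "z": -0.075, "ax": 0, "ay": 0, "az": 0, "claw": 20},
])

```text
time_s: 29.85
eef_pos: [0.632, -0.0405, 0.0808]
tcp_rot: [0.036, 0.999, 0.001, -0.004]
contact_force: [-1.5, 0.1, -2.6]
gripper_width: 0.337
grip_force: 45.0
```

>>> drive_tool([
  {"x": 0, "y": 0, "z": 0, "ax": 0, "ay": 0, "az": 0, "claw": 20},
  {"x": 0, "y": 0, "z": 0, "ax": 0, "ay": 0, "az": 0, "claw": 20},
  {"x": 0, "y": 0, "z": 0, "ax": 0, "ay": 0, "az": 0, "claw": 20},
  {"x": 0, "y": 0, "z": 0, "ax": 0, "ay": 0, "az": 0, "claw": 20},
  {"x": 0, "y": 0, "z": 0, "ax": 0, "ay": 0, "az": 0, "claw": 20},
  {"x": 0, "y": 0, "z": 0, "ax": 0, "ay": 0, "az": 0, "claw": 20},
  {"x": 0, "y": 0, "z": 0, "ax": 0, "ay": 0, "az": 0, "claw": 20},
  {"x": 0, "y": 0, "z": 0, "ax": 0, "ay": 0, "az": 0, "claw": 20},
  {"x": 0, "y": 0, "z": 0, "ax": 0, "ay": 0, "az": 0, "claw": 20},
  {"x": 0, "y": 0, "z": 0, "ax": 0, "ay": 0, "az": 0, "claw": 20},
])

```text
time_s: 30.68
eef_pos: [0.6357, -0.0415, 0.0866]
tcp_rot: [0.036, 0.999, 0.0, -0.0]
contact_force: [0.4, 0.2, -1.1]
gripper_width: 0.339
grip_force: 45.0
```

>>> drive_tool([
  {"x": 0, "y": 0.002, "z": -0.008, "ax": 0, "ay": 0, "az": 0, "claw": 20},
  {"x": 0, "y": 0.002, "z": -0.014, "ax": 0, "ay": 0, "az": 0, "claw": 20},
  {"x": 0, "y": 0.002, "z": -0.019, "ax": 0, "ay": 0, "az": 0, "claw": 20},
  {"x": 0, "y": 0.002, "z": -0.023, "ax": 0, "ay": 0, "az": 0, "claw": 20},
  {"x": 0, "y": 0.002, "z": -0.027, "ax": 0, "ay": 0, "az": 0, "claw": 20},
  {"x": 0, "y": 0.002, "z": -0.031, "ax": 0, "ay": 0, "az": 0, "claw": 20},
  {"x": 0, "y": 0.002, "z": -0.034, "ax": 0, "ay": 0, "az": 0, "claw": 20},
  {"x": 0, "y": 0.002, "z": -0.037, "ax": 0, "ay": 0, "az": 0, "claw": 20},
  {"x": 0, "y": 0.002, "z": -0.039, "ax": 0, "ay": 0, "az": 0, "claw": 20},
  {"x": 0, "y": 0.002, "z": -0.039, "ax": 0, "ay": 0, "az": 0, "claw": 20},
])

```text
time_s: 31.52
eef_pos: [0.6345, -0.0396, 0.0458]
tcp_rot: [0.036, 0.999, -0.0, -0.001]
contact_force: [1.0, -3.5, -7.7]
gripper_width: 0.337
grip_force: 45.0
```

>>> drive_tool([
  {"x": 0, "y": 0, "z": -0.001, "ax": 0, "ay": 0, "az": 0, "claw": 20},
  {"x": 0, "y": 0, "z": -0.002, "ax": 0, "ay": 0, "az": 0, "claw": 20},
  {"x": 0, "y": 0, "z": -0.003, "ax": 0, "ay": 0, "az": 0, "claw": 20},
  {"x": 0, "y": 0, "z": -0.004, "ax": 0, "ay": 0, "az": 0, "claw": 20},
  {"x": 0, "y": 0, "z": -0.004, "ax": 0, "ay": 0, "az": 0, "claw": 20},
  {"x": 0, "y": 0, "z": -0.004, "ax": 0, "ay": 0, "az": 0, "claw": 20},
  {"x": 0, "y": 0, "z": -0.004, "ax": 0, "ay": 0, "az": 0, "claw": 20},
  {"x": 0, "y": 0, "z": -0.004, "ax": 0, "ay": 0, "az": 0, "claw": 20},
  {"x": 0, "y": 0, "z": -0.004, "ax": 0, "ay": 0, "az": 0, "claw": 20},
  {"x": 0, "y": 0, "z": -0.004, "ax": 0, "ay": 0, "az": 0, "claw": 20},
])

```text
time_s: 32.35
eef_pos: [0.6348, -0.0396, 0.0455]
tcp_rot: [0.036, 0.999, -0.0, -0.001]
contact_force: [-12.4, -1.4, 15.1]
gripper_width: 0.339
grip_force: 45.0
```

>>> drive_tool([
  {"x": 0, "y": 0, "z": 0.002, "ax": 0, "ay": 0, "az": 0, "claw": 55},
  {"x": 0, "y": 0, "z": 0.002, "ax": 0, "ay": 0, "az": 0, "claw": 55},
  {"x": 0, "y": 0, "z": 0.002, "ax": 0, "ay": 0, "az": 0, "claw": 55},
  {"x": 0, "y": 0, "z": 0.002, "ax": 0, "ay": 0, "az": 0, "claw": 55},
  {"x": 0, "y": 0, "z": 0.002, "ax": 0, "ay": 0, "az": 0, "claw": 55},
  {"x": 0, "y": 0, "z": 0.03, "ax": 0, "ay": 0, "az": 0, "claw": 55},
  {"x": 0, "y": 0, "z": 0.07, "ax": 0, "ay": 0, "az": 0, "claw": 55},
  {"x": 0, "y": 0, "z": 0.11, "ax": 0, "ay": 0, "az": 0, "claw": 55},
  {"x": 0, "y": 0, "z": 0.15, "ax": 0, "ay": 0, "az": 0, "claw": 55},
  {"x": 0, "y": 0, "z": 0.15, "ax": 0, "ay": 0, "az": 0, "claw": 55},
])

```text
time_s: 33.18
eef_pos: [0.6405, -0.04, 0.2046]
tcp_rot: [0.036, 0.999, -0.001, 0.007]
contact_force: [1.1, 0.2, 1.7]
gripper_width: 0.55
grip_force: 0.0
```

>>> drive_tool([
  {"x": -0.03, "y": 0, "z": 0, "ax": 0, "ay": 0, "az": 0, "claw": 55},
  {"x": -0.06, "y": 0, "z": 0, "ax": 0, "ay": 0, "az": 0, "claw": 55},
  {"x": -0.09, "y": -0.02, "z": 0, "ax": 0, "ay": 0, "az": 0, "claw": 55},
  {"x": -0.12, "y": -0.05, "z": 0, "ax": 0, "ay": 0, "az": 0, "claw": 55},
  {"x": -0.15, "y": -0.08, "z": 0, "ax": 0, "ay": 0, "az": 0, "claw": 55},
  {"x": -0.18, "y": -0.1, "z": 0, "ax": 0, "ay": 0, "az": 0, "claw": 55},
  {"x": -0.19, "y": -0.12, "z": 0, "ax": 0, "ay": 0, "az": 0, "claw": 55},
  {"x": -0.19, "y": -0.12, "z": 0, "ax": 0, "ay": 0, "az": 0, "claw": 55},
  {"x": -0.19, "y": -0.12, "z": 0, "ax": 0, "ay": 0, "az": 0, "claw": 55},
  {"x": -0.19, "y": -0.12, "z": 0, "ax": 0, "ay": 0, "az": 0, "claw": 55},
])

```text
time_s: 34.02
eef_pos: [0.4462, -0.1593, 0.1937]
tcp_rot: [0.037, 0.999, 0.0, 0.0]
contact_force: [0.3, 0.9, 0.5]
gripper_width: 0.552
grip_force: 0.0
```

```bash
cat > asc.py <<'E'
from h import *
p=cap('top'); im=cv2.cvtColor(p['color'],cv2.COLOR_RGB2HSV)
def ch(q):
    h,s,v=[int(a) for a in q]
    if 100<h<130 and s>140: return 'B'
    if 5<h<18 and s>180 and v>60: return 'O'
    if 45<h<80 and s>120: return 'G'
    if s<35 and v>130: return 'W'
    if v<45: return '#'
    return '.'
import sys
a=[int(k) for k in sys.argv[1:5]]
for r in range(a[0],a[1]): print(r,''.join(ch(q) for q in im[r,a[2]:a[3]]))
E
python3 asc.py 166 222 266 350; python3 -c "
from h import *
print(observe()['eef_pos']); torches(('torch2_mid','torch3_mid','torch4_mid'))"
```

```text
166 ....................................................................................
167 ....................................................................................
168 ....................................................................................
169 ....................................................................................
170 ..........####.......................##########.....................................
171 .........###########.................############...................................
172 .........############................############...................................
173 ........B############................############...................................
174 ......BBBB###########B...............############...................................
175 .....BBBB.#########.BBB..............############...................................
176 .....BBBB.##########BBBBB..........BBB###########...................................
177 .....BBBB.......###.BBBBBB.......BBBB..WWW.WW###BB..................................
178 .....BBBB.OOOOOOOO#.BBBB.B..
[... 4244 characters left out ...]
563 0.0283] [0.246 0.419] ang 86.4
top torch4_mid 0.97 [482. 235.] [ 0.5209 -0.5213] [0.139 0.033] ang -86.4
top torch4_mid 0.83 [454. 336.] [ 0.2468 -0.4355] [0.184 0.049] ang -49.8
top torch4_mid 0.6 [307. 194.] [ 0.6357 -0.0396] [0.136 0.035] ang -3.0
scene torch2_mid 0.73 [180. 297.] [ 0.601  -0.3714] [0.164 0.042] ang 5.6
scene torch2_mid 0.3 [347. 288.] [0.5867 0.0447] [0.034 0.146] ang -2.4
scene torch3_mid 0.89 [347. 288.] [0.5845 0.0447] [0.034 0.143] ang -3.3
scene torch4_mid 0.96 [129. 279.] [ 0.53   -0.5178] [0.141 0.059] ang -89.2
scene torch4_mid 0.74 [182. 219.] [ 0.2479 -0.432 ] [0.197 0.094] ang -47.9
scene torch4_mid 0.72 [316. 288.] [ 0.5819 -0.035 ] [0.136 0.033] ang -5.6
```

White is centred in clip2 (body rows 177–209, lips mid 192.9). Now the green torch.

>>> drive_tool([
  {"x": 0.01, "y": -0.03, "z": 0, "ax": 0, "ay": 0, "az": 0.05, "claw": 65},
  {"x": 0.03, "y": -0.06, "z": 0, "ax": 0, "ay": 0, "az": 0.1, "claw": 65},
  {"x": 0.05, "y": -0.09, "z": 0, "ax": 0, "ay": 0, "az": 0.143, "claw": 65},
  {"x": 0.07, "y": -0.12, "z": 0, "ax": 0, "ay": 0, "az": 0.143, "claw": 65},
  {"x": 0.09, "y": -0.15, "z": 0, "ax": 0, "ay": 0, "az": 0.143, "claw": 65},
  {"x": 0.11, "y": -0.18, "z": -0.01, "ax": 0, "ay": 0, "az": 0.143, "claw": 65},
  {"x": 0.135, "y": -0.205, "z": -0.03, "ax": 0, "ay": 0, "az": 0.143, "claw": 65},
  {"x": 0.153, "y": -0.214, "z": -0.06, "ax": 0, "ay": 0, "az": 0.143, "claw": 65},
  {"x": 0.153, "y": -0.214, "z": -0.09, "ax": 0, "ay": 0, "az": 0.143, "claw": 65},
  {"x": 0.153, "y": -0.214, "z": -0.11, "ax": 0, "ay": 0, "az": 0.143, "claw": 65},
])

```text
time_s: 35.3
eef_pos: [0.5981, -0.3732, 0.079]
tcp_rot: [-0.035, 0.999, 0.001, -0.002]
contact_force: [-1.3, 1.0, -0.2]
gripper_width: 0.653
grip_force: 0.0
```

>>> drive_tool([
  {"x": 0, "y": 0, "z": 0, "ax": 0, "ay": 0, "az": 0, "claw": 65},
  {"x": 0, "y": 0, "z": 0, "ax": 0, "ay": 0, "az": 0, "claw": 65},
  {"x": 0, "y": 0, "z": 0, "ax": 0, "ay": 0, "az": 0, "claw": 65},
  {"x": 0, "y": 0, "z": 0, "ax": 0, "ay": 0, "az": 0, "claw": 65},
  {"x": 0, "y": 0, "z": 0, "ax": 0, "ay": 0, "az": 0, "claw": 65},
  {"x": 0, "y": 0, "z": 0, "ax": 0, "ay": 0, "az": 0, "claw": 65},
  {"x": 0, "y": 0, "z": 0, "ax": 0, "ay": 0, "az": 0, "claw": 65},
  {"x": 0, "y": 0, "z": 0, "ax": 0, "ay": 0, "az": 0, "claw": 65},
  {"x": 0, "y": 0, "z": 0, "ax": 0, "ay": 0, "az": 0, "claw": 65},
  {"x": 0, "y": 0, "z": 0, "ax": 0, "ay": 0, "az": 0, "claw": 65},
])

```text
time_s: 36.13
eef_pos: [0.5987, -0.3735, 0.0837]
tcp_rot: [-0.035, 0.999, -0.0, 0.0]
contact_force: [-0.3, 0.8, 0.4]
gripper_width: 0.649
grip_force: 0.0
```

```bash
python3 -c "
from h import *
print(observe()['eef_pos']); torches(('torch2_mid',))"
```

```text
[ 0.5987272  -0.37352186  0.08370397]
scene torch2_mid 0.94 [181. 297.] [ 0.6008 -0.37  ] [0.164 0.043] ang 5.3
```

>>> drive_tool([
  {"x": 0.001, "y": 0, "z": -0.02, "ax": 0, "ay": 0, "az": 0, "claw": 65},
  {"x": 0.001, "y": 0, "z": -0.04, "ax": 0, "ay": 0, "az": 0, "claw": 65},
  {"x": 0.001, "y": 0, "z": -0.06, "ax": 0, "ay": 0, "az": 0, "claw": 65},
  {"x": 0.001, "y": 0, "z": -0.072, "ax": 0, "ay": 0, "az": 0, "claw": 65},
  {"x": 0.001, "y": 0, "z": -0.072, "ax": 0, "ay": 0, "az": 0, "claw": 65},
  {"x": 0.001, "y": 0, "z": -0.072, "ax": 0, "ay": 0, "az": 0, "claw": 65},
  {"x": 0.001, "y": 0, "z": -0.072, "ax": 0, "ay": 0, "az": 0, "claw": 20},
  {"x": 0.001, "y": 0, "z": -0.072, "ax": 0, "ay": 0, "az": 0, "claw": 20},
  {"x": 0.001, "y": 0, "z": -0.072, "ax": 0, "ay": 0, "az": 0, "claw": 20},
  {"x": 0.001, "y": 0, "z": -0.072, "ax": 0, "ay": 0, "az": 0, "claw": 20},
])

```text
time_s: 37.17
eef_pos: [0.6005, -0.3741, 0.013]
tcp_rot: [-0.035, 0.999, -0.001, 0.001]
contact_force: [0.1, 0.9, -0.7]
gripper_width: 0.409
grip_force: 0.0
```

>>> drive_tool([
  {"x": 0, "y": 0, "z": 0, "ax": 0, "ay": 0, "az": 0, "claw": 20},
  {"x": 0, "y": 0, "z": 0, "ax": 0, "ay": 0, "az": 0, "claw": 20},
  {"x": 0, "y": 0, "z": 0, "ax": 0, "ay": 0, "az": 0, "claw": 20},
  {"x": 0, "y": 0, "z": 0, "ax": 0, "ay": 0, "az": 0, "claw": 20},
  {"x": 0, "y": 0, "z": 0, "ax": 0, "ay": 0, "az": 0, "claw": 20},
  {"x": 0, "y": 0, "z": 0, "ax": 0, "ay": 0, "az": 0, "claw": 20},
  {"x": 0, "y": 0, "z": 0, "ax": 0, "ay": 0, "az": 0, "claw": 20},
  {"x": 0, "y": 0, "z": 0, "ax": 0, "ay": 0, "az": 0, "claw": 20},
  {"x": 0, "y": 0, "z": 0, "ax": 0, "ay": 0, "az": 0, "claw": 20},
  {"x": 0, "y": 0, "z": 0, "ax": 0, "ay": 0, "az": 0, "claw": 20},
])

```text
time_s: 38.0
eef_pos: [0.6001, -0.3737, 0.0125]
tcp_rot: [-0.035, 0.999, -0.0, 0.0]
contact_force: [-0.8, 1.3, 5.3]
gripper_width: 0.336
grip_force: 45.0
```

>>> drive_tool([
  {"x": 0, "y": 0, "z": 0.02, "ax": 0, "ay": 0, "az": 0, "claw": 20},
  {"x": 0, "y": 0, "z": 0.05, "ax": 0, "ay": 0, "az": 0, "claw": 20},
  {"x": 0, "y": 0, "z": 0.08, "ax": 0, "ay": 0, "az": 0, "claw": 20},
  {"x": 0, "y": 0, "z": 0.11, "ax": 0, "ay": 0, "az": 0, "claw": 20},
  {"x": 0, "y": 0.01, "z": 0.14, "ax": 0, "ay": 0, "az": -0.03, "claw": 20},
  {"x": 0, "y": 0.035, "z": 0.15, "ax": 0, "ay": 0, "az": -0.06, "claw": 20},
  {"x": 0, "y": 0.065, "z": 0.15, "ax": 0, "ay": 0, "az": -0.09, "claw": 20},
  {"x": 0, "y": 0.1, "z": 0.15, "ax": 0, "ay": 0, "az": -0.12, "claw": 20},
  {"x": 0.01, "y": 0.135, "z": 0.15, "ax": 0, "ay": 0, "az": -0.143, "claw": 20},
  {"x": 0.02, "y": 0.17, "z": 0.15, "ax": 0, "ay": 0, "az": -0.143, "claw": 20},
])

```text
time_s: 38.83
eef_pos: [0.6191, -0.2022, 0.1612]
tcp_rot: [0.038, 0.999, 0.0, -0.0]
contact_force: [0.5, 0.4, -1.8]
gripper_width: 0.335
grip_force: 45.0
```

>>> drive_tool([
  {"x": 0.005, "y": 0.03, "z": 0, "ax": 0, "ay": 0, "az": 0, "claw": 20},
  {"x": 0.01, "y": 0.06, "z": 0, "ax": 0, "ay": 0, "az": 0, "claw": 20},
  {"x": 0.011, "y": 0.09, "z": 0, "ax": 0, "ay": 0, "az": 0, "claw": 20},
  {"x": 0.011, "y": 0.09, "z": -0.02, "ax": 0, "ay": 0, "az": 0, "claw": 20},
  {"x": 0.011, "y": 0.09, "z": -0.045, "ax": 0, "ay": 0, "az": 0, "claw": 20},
  {"x": 0.011, "y": 0.09, "z": -0.065, "ax": 0, "ay": 0, "az": 0, "claw": 20},
  {"x": 0.011, "y": 0.09, "z": -0.073, "ax": 0, "ay": 0, "az": 0, "claw": 20},
  {"x": 0.011, "y": 0.09, "z": -0.073, "ax": 0, "ay": 0, "az": 0, "claw": 20},
  {"x": 0.011, "y": 0.09, "z": -0.073, "ax": 0, "ay": 0, "az": 0, "claw": 20},
  {"x": 0.011, "y": 0.09, "z": -0.073, "ax": 0, "ay": 0, "az": 0, "claw": 20},
])

```text
time_s: 39.67
eef_pos: [0.6317, -0.1141, 0.0902]
tcp_rot: [0.037, 0.999, -0.0, 0.001]
contact_force: [0.2, -0.1, -1.5]
gripper_width: 0.339
grip_force: 45.0
```

>>> drive_tool([
  {"x": -0.001, "y": 0, "z": -0.01, "ax": 0, "ay": 0, "az": 0, "claw": 20},
  {"x": -0.001, "y": 0, "z": -0.017, "ax": 0, "ay": 0, "az": 0, "claw": 20},
  {"x": -0.001, "y": 0, "z": -0.022, "ax": 0, "ay": 0, "az": 0, "claw": 20},
  {"x": -0.001, "y": 0, "z": -0.026, "ax": 0, "ay": 0, "az": 0, "claw": 20},
  {"x": -0.001, "y": 0, "z": -0.03, "ax": 0, "ay": 0, "az": 0, "claw": 20},
  {"x": -0.001, "y": 0, "z": -0.034, "ax": 0, "ay": 0, "az": 0, "claw": 20},
  {"x": -0.001, "y": 0, "z": -0.037, "ax": 0, "ay": 0, "az": 0, "claw": 20},
  {"x": -0.001, "y": 0, "z": -0.04, "ax": 0, "ay": 0, "az": 0, "claw": 20},
  {"x": -0.001, "y": 0, "z": -0.043, "ax": 0, "ay": 0, "az": 0, "claw": 20},
  {"x": -0.001, "y": 0, "z": -0.043, "ax": 0, "ay": 0, "az": 0, "claw": 20},
])

```text
time_s: 40.5
eef_pos: [0.6291, -0.1137, 0.0454]
tcp_rot: [0.036, 0.999, -0.0, -0.001]
contact_force: [-4.4, -2.3, 4.3]
gripper_width: 0.338
grip_force: 45.0
```

>>> drive_tool([
  {"x": 0, "y": 0, "z": -0.001, "ax": 0, "ay": 0, "az": 0, "claw": 20},
  {"x": 0, "y": 0, "z": -0.002, "ax": 0, "ay": 0, "az": 0, "claw": 20},
  {"x": 0, "y": 0, "z": -0.003, "ax": 0, "ay": 0, "az": 0, "claw": 20},
  {"x": 0, "y": 0, "z": -0.004, "ax": 0, "ay": 0, "az": 0, "claw": 20},
  {"x": 0, "y": 0, "z": -0.004, "ax": 0, "ay": 0, "az": 0, "claw": 20},
  {"x": 0, "y": 0, "z": -0.004, "ax": 0, "ay": 0, "az": 0, "claw": 20},
  {"x": 0, "y": 0, "z": -0.004, "ax": 0, "ay": 0, "az": 0, "claw": 20},
  {"x": 0, "y": 0, "z": -0.004, "ax": 0, "ay": 0, "az": 0, "claw": 20},
  {"x": 0, "y": 0, "z": -0.004, "ax": 0, "ay": 0, "az": 0, "claw": 20},
  {"x": 0, "y": 0, "z": -0.004, "ax": 0, "ay": 0, "az": 0, "claw": 20},
])

```text
time_s: 41.33
eef_pos: [0.6293, -0.1137, 0.0453]
tcp_rot: [0.036, 0.999, -0.0, -0.001]
contact_force: [-18.0, 0.7, 31.3]
gripper_width: 0.341
grip_force: 45.0
```

>>> drive_tool([
  {"x": 0, "y": 0, "z": 0.003, "ax": 0, "ay": 0, "az": 0, "claw": 55},
  {"x": 0, "y": 0, "z": 0.003, "ax": 0, "ay": 0, "az": 0, "claw": 55},
  {"x": 0, "y": 0, "z": 0.003, "ax": 0, "ay": 0, "az": 0, "claw": 55},
  {"x": 0, "y": 0, "z": 0.003, "ax": 0, "ay": 0, "az": 0, "claw": 55},
  {"x": 0, "y": 0, "z": 0.003, "ax": 0, "ay": 0, "az": 0, "claw": 55},
  {"x": 0, "y": 0, "z": 0.03, "ax": 0, "ay": 0, "az": 0, "claw": 55},
  {"x": 0, "y": 0, "z": 0.06, "ax": 0, "ay": 0, "az": 0, "claw": 55},
  {"x": 0, "y": 0, "z": 0.09, "ax": 0, "ay": 0, "az": 0, "claw": 55},
  {"x": 0, "y": 0, "z": 0.11, "ax": 0, "ay": 0, "az": 0, "claw": 55},
  {"x": 0, "y": 0, "z": 0.11, "ax": 0, "ay": 0, "az": 0, "claw": 55},
])

```text
time_s: 42.17
eef_pos: [0.6328, -0.1142, 0.1576]
tcp_rot: [0.036, 0.999, -0.001, 0.004]
contact_force: [0.7, -0.2, 1.5]
gripper_width: 0.55
grip_force: 0.0
```

>>> drive_tool([
  {"x": 0, "y": 0.03, "z": 0, "ax": 0, "ay": 0, "az": 0, "claw": 55},
  {"x": 0, "y": 0.06, "z": 0, "ax": 0, "ay": 0, "az": 0, "claw": 55},
  {"x": 0, "y": 0.09, "z": 0, "ax": 0, "ay": 0, "az": 0, "claw": 55},
  {"x": 0, "y": 0.12, "z": 0, "ax": 0, "ay": 0, "az": 0, "claw": 55},
  {"x": 0.002, "y": 0.14, "z": 0, "ax": 0, "ay": 0, "az": 0, "claw": 55},
  {"x": 0.002, "y": 0.152, "z": 0, "ax": 0, "ay": 0, "az": 0, "claw": 55},
  {"x": 0.002, "y": 0.152, "z": 0, "ax": 0, "ay": 0, "az": 0, "claw": 55},
  {"x": 0.002, "y": 0.152, "z": 0, "ax": 0, "ay": 0, "az": 0, "claw": 55},
  {"x": 0.002, "y": 0.152, "z": 0, "ax": 0, "ay": 0, "az": 0, "claw": 55},
  {"x": 0.002, "y": 0.152, "z": 0, "ax": 0, "ay": 0, "az": 0, "claw": 55},
])

```text
time_s: 43.0
eef_pos: [0.6317, 0.037, 0.1514]
tcp_rot: [0.037, 0.999, -0.0, -0.0]
contact_force: [0.6, -0.6, -0.1]
gripper_width: 0.55
grip_force: 0.0
```

Go down, grip torch 3, then slide it about +7 mm along the rack x.

>>> drive_tool([
  {"x": 0, "y": 0, "z": -0.03, "ax": 0, "ay": 0, "az": 0, "claw": 55},
  {"x": 0, "y": 0, "z": -0.06, "ax": 0, "ay": 0, "az": 0, "claw": 55},
  {"x": 0, "y": 0, "z": -0.085, "ax": 0, "ay": 0, "az": 0, "claw": 55},
  {"x": 0, "y": 0, "z": -0.105, "ax": 0, "ay": 0, "az": 0, "claw": 55},
  {"x": 0, "y": 0, "z": -0.105, "ax": 0, "ay": 0, "az": 0, "claw": 55},
  {"x": 0, "y": 0, "z": -0.105, "ax": 0, "ay": 0, "az": 0, "claw": 55},
  {"x": 0, "y": 0, "z": -0.105, "ax": 0, "ay": 0, "az": 0, "claw": 20},
  {"x": 0, "y": 0, "z": -0.105, "ax": 0, "ay": 0, "az": 0, "claw": 20},
  {"x": 0, "y": 0, "z": -0.105, "ax": 0, "ay": 0, "az": 0, "claw": 20},
  {"x": 0, "y": 0, "z": -0.105, "ax": 0, "ay": 0, "az": 0, "claw": 20},
])

```text
time_s: 43.83
eef_pos: [0.6332, 0.0378, 0.0488]
tcp_rot: [0.036, 0.999, -0.0, 0.002]
contact_force: [-0.4, -1.5, 3.9]
gripper_width: 0.335
grip_force: 45.0
```

>>> drive_tool([
  {"x": 0, "y": 0, "z": 0, "ax": 0, "ay": 0, "az": 0, "claw": 20},
  {"x": 0, "y": 0, "z": 0, "ax": 0, "ay": 0, "az": 0, "claw": 20},
  {"x": 0.001, "y": 0, "z": 0, "ax": 0, "ay": 0, "az": 0, "claw": 20},
  {"x": 0.002, "y": 0, "z": 0, "ax": 0, "ay": 0, "az": 0, "claw": 20},
  {"x": 0.003, "y": 0, "z": 0, "ax": 0, "ay": 0, "az": 0, "claw": 20},
  {"x": 0.004, "y": 0, "z": 0, "ax": 0, "ay": 0, "az": 0, "claw": 20},
  {"x": 0.005, "y": 0, "z": 0, "ax": 0, "ay": 0, "az": 0, "claw": 20},
  {"x": 0.006, "y": 0, "z": 0, "ax": 0, "ay": 0, "az": 0, "claw": 20},
  {"x": 0.007, "y": -0.0005, "z": 0, "ax": 0, "ay": 0, "az": 0, "claw": 20},
  {"x": 0.007, "y": -0.0005, "z": 0, "ax": 0, "ay": 0, "az": 0, "claw": 20},
])

```text
time_s: 44.67
eef_pos: [0.6365, 0.0377, 0.0487]
tcp_rot: [0.036, 0.999, -0.0, -0.003]
contact_force: [-20.5, -2.5, 22.3]
gripper_width: 0.338
grip_force: 45.1
```

>>> drive_tool([
  {"x": 0.001, "y": 0, "z": 0, "ax": 0, "ay": 0, "az": 0, "claw": 20},
  {"x": 0.001, "y": 0, "z": 0, "ax": 0, "ay": 0, "az": 0, "claw": 20},
  {"x": 0.002, "y": 0, "z": 0, "ax": 0, "ay": 0, "az": 0, "claw": 20},
  {"x": 0.002, "y": 0, "z": 0, "ax": 0, "ay": 0, "az": 0, "claw": 20},
  {"x": 0.003, "y": 0, "z": 0, "ax": 0, "ay": 0, "az": 0, "claw": 20},
  {"x": 0.003, "y": 0, "z": 0, "ax": 0, "ay": 0, "az": 0, "claw": 20},
  {"x": 0.003, "y": 0, "z": 0, "ax": 0, "ay": 0, "az": 0, "claw": 20},
  {"x": 0.003, "y": 0, "z": 0, "ax": 0, "ay": 0, "az": 0, "claw": 20},
  {"x": 0.003, "y": 0, "z": 0, "ax": 0, "ay": 0, "az": 0, "claw": 20},
  {"x": 0.003, "y": 0, "z": 0, "ax": 0, "ay": 0, "az": 0, "claw": 20},
])

```text
time_s: 45.5
eef_pos: [0.6394, 0.0376, 0.0487]
tcp_rot: [0.036, 0.999, -0.0, -0.003]
contact_force: [-20.9, -3.7, 22.3]
gripper_width: 0.336
grip_force: 45.1
```

>>> drive_tool([
  {"x": -0.003, "y": 0, "z": 0.0, "ax": 0, "ay": 0, "az": 0, "claw": 20},
  {"x": -0.003, "y": 0, "z": 0.0, "ax": 0, "ay": 0, "az": 0, "claw": 20},
  {"x": -0.003, "y": 0, "z": 0, "ax": 0, "ay": 0, "az": 0, "claw": 55},
  {"x": -0.003, "y": 0, "z": 0, "ax": 0, "ay": 0, "az": 0, "claw": 55},
  {"x": -0.003, "y": 0, "z": 0, "ax": 0, "ay": 0, "az": 0, "claw": 55},
  {"x": -0.003, "y": 0, "z": 0, "ax": 0, "ay": 0, "az": 0, "claw": 55},
  {"x": -0.003, "y": 0, "z": 0.03, "ax": 0, "ay": 0, "az": 0, "claw": 55},
  {"x": -0.003, "y": 0, "z": 0.07, "ax": 0, "ay": 0, "az": 0, "claw": 55},
  {"x": -0.003, "y": 0, "z": 0.11, "ax": 0, "ay": 0, "az": 0, "claw": 55},
  {"x": -0.003, "y": 0, "z": 0.14, "ax": 0, "ay": 0, "az": 0, "claw": 55},
])

```text
time_s: 46.33
eef_pos: [0.6394, 0.0381, 0.19]
tcp_rot: [0.036, 0.999, 0.0, 0.001]
contact_force: [0.0, 0.3, 0.4]
gripper_width: 0.555
grip_force: 0.0
```

>>> drive_tool([
  {"x": -0.03, "y": 0, "z": 0, "ax": 0, "ay": 0, "az": 0, "claw": 0},
  {"x": -0.06, "y": 0, "z": 0, "ax": 0, "ay": 0, "az": 0, "claw": 0},
  {"x": -0.09, "y": 0.0, "z": 0, "ax": 0, "ay": 0, "az": 0, "claw": 0},
  {"x": -0.12, "y": 0.01, "z": 0, "ax": 0, "ay": 0, "az": 0, "claw": 0},
  {"x": -0.15, "y": 0.02, "z": 0, "ax": 0, "ay": 0, "az": 0, "claw": 0},
  {"x": -0.18, "y": 0.03, "z": 0, "ax": 0, "ay": 0, "az": 0, "claw": 0},
  {"x": -0.21, "y": 0.04, "z": 0, "ax": 0, "ay": 0, "az": 0, "claw": 0},
  {"x": -0.24, "y": 0.05, "z": 0, "ax": 0, "ay": 0, "az": 0, "claw": 0},
  {"x": -0.24, "y": 0.05, "z": 0, "ax": 0, "ay": 0, "az": 0, "claw": 0},
  {"x": -0.24, "y": 0.05, "z": 0, "ax": 0, "ay": 0, "az": 0, "claw": 0},
])

```text
time_s: 47.17
eef_pos: [0.3981, 0.0885, 0.1869]
tcp_rot: [0.036, 0.999, 0.0, 0.001]
contact_force: [0.5, -0.5, -0.1]
gripper_width: 0.008
grip_force: 0.0
```

```bash
python3 asc.py 167 222 260 350; python3 - <<'E'
from h import *
print(observe()['eef_pos'])
p=cap('top')
for n in('top','scene'):
    p=cap(n)
    for q,z in (('timer_mid',.025),('timer_back',.025),('button_face',.025),('stop_face',.025)): print(n,q,[(round(a['score'],2),a['at'],np.round(onz(p,a['at'][1],a['at'][0],z)[:2],4)) for a in finder.spot_point(p,q)[:2]])
    im=cv2.cvtColor(p['color'],cv2.COLOR_RGB2HSV)
    def comps(m,z,name):
        k,l,s,c=cv2.connectedComponentsWithStats(m)
        for i in range(1,k):
            if s[i,4]>25: print(n,name,s[i],np.round(onz(p,*c[i],z)[:2],4))
    A=np.zeros(im.shape[:2],np.uint8)
    if n=='top':A[185:290,80:200]=255
    else: A[225:310,445:540]=255
    comps(A&(cv2.inRange(im,(0,150,60),(8,255,255))|cv2.inRange(im,(172,150,60),(180,255,255))),.025,'red')
    comps(A&cv2.inRange(im,(45,120,60),(80,255,255)),.05,'green')
    w=A&cv2.inRange(im,(0,0,120),(180,35,255)); comps(w,.05,'white')
    if n=='top': save(p,'top2.png',(80,185,200,285),6)
E
```

```text
167 ..........................................................................................
168 ...............#######....................................................................
169 ...............############...............................................................
170 ...............############................##########.....................................
171 ...............############................############...................................
172 ...............############................############................#########..........
173 B.............B############................############...............############........
174 BBB........BBBB###########.B...............############...............############........
175 BBBBB......BBBB#O......##.BBB..............############...............####.#######........
176 BBB#B......BBBBOOOOOOOOOO.BBBBB..........BBB###########...............############........
177 BB##B......BBBBOOOOOOOOOO.BBBBBB.......BBBB..WWWWWW##BBB..............############........
178 ...#B......BBBBOOOOOOOOOO.BBBBBB.......BBBB..WWWWWW
[... 4473 characters left out ...]
[218.1, 138.6], array([0.5669, 0.4221]))]
top red [128 263  12   6  53] [0.4358 0.4322]
top green [125 241   5  10  42] [0.4888 0.4419]
top green [137 242   5  10  40] [0.4852 0.41  ]
top white [112 235  43  30 644] [0.4737 0.4256]
scene timer_mid [(0.56, [255.5, 481.7], array([0.4802, 0.4241])), (0.3, [316.9, 209.8], array([ 0.6845, -0.2864]))]
scene timer_back [(0.89, [264.3, 484.0], array([0.5182, 0.4179]))]
scene button_face [(0.46, [298.2, 327.2], array([ 0.6324, -0.0086]))]
scene stop_face [(0.65, [277.9, 496.3], array([0.5745, 0.4313]))]
scene green [477 247   7   7  35] [0.4866 0.4114]
scene green [489 247   7   7  37] [0.4892 0.4434]
scene white [463 241  45  18 470] [0.4849 0.4247]
```

View pics/top2.png

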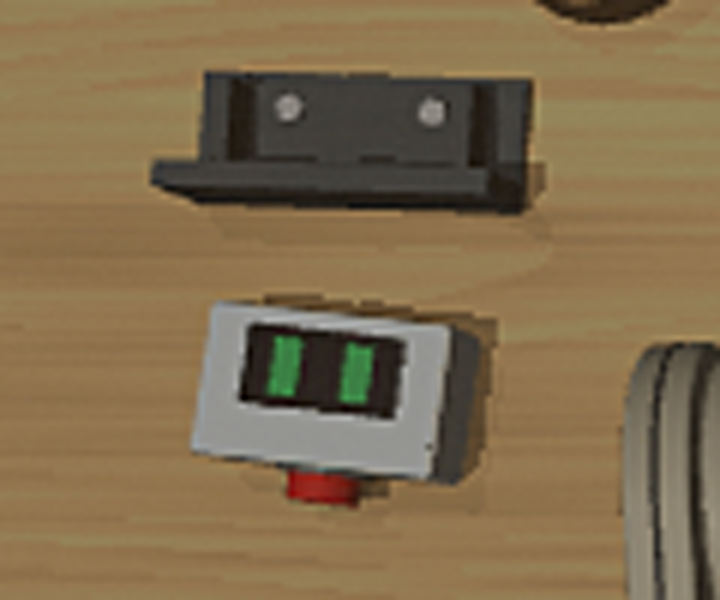

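The picture shows the timer at crop (320,390), its button at (322,487) facing the robot, and the stop above it with its face edge near (340,200). The torches check out as centred within about 3 mm. Computing the timer and stop geometry.

```bash
python3 - <<'E'
from h import *
p=cap('top'); f=lambda x,y,z: onz(p,80+x/6-.4,185+y/6-.4,z)[:2]
T=[f(213,302,.05),f(450,325,.05),f(432,480,.05),f(190,452,.05)]
S=[f(152,160,.06),f(490,166,.06),f(205,72,.01),f(530,80,.01),f(200,202,.0),f(525,213,.0)]
yaw=lambda a,b: np.degrees(np.arctan2(*(a-b)))*-1
print('timer c',np.mean(T,0),'yaws',yaw(T[0],T[1]),yaw(T[3],T[2]),[np.degrees(np.arctan2(d[1],d[0])) for d in (T[0]-T[3],T[1]-T[2])])
print('lens',[np.linalg.norm(T[i]-T[i-1]) for i in range(4)])
print('stop',np.round(S,4),yaw(S[0],S[1]),yaw(S[2],S[3]),yaw(S[4],S[5]),'mid front top',(S[0]+S[1])/2,'bot',(S[4]+S[5])/2)
print('button',f(322,487,.025))
E
```

```text
timer c [0.47808389 0.42535766] yaws -5.5668631113309495 -6.604302927060916 [np.float64(-6.3845632174021), np.float64(-4.753478936950784)]
lens [np.float64(0.06762562655794438), np.float64(0.10664664739070825), np.float64(0.06959235291023447), np.float64(0.10861745860700532)]
stop [[0.58   0.501 ]
 [0.5773 0.3504]
 [0.6296 0.4982]
 [0.6259 0.3477]
 [0.5702 0.5019]
 [0.5651 0.3509]] -1.0127177587299871 -1.406541285075349 -1.946273407464148 mid front top [0.57865609 0.42573199] bot [0.56763507 0.42640107]
button [0.43612527 0.43195243]
```

>>> drive_tool([
  {"x": 0, "y": 0.03, "z": 0, "ax": 0, "ay": 0, "az": 0.02, "claw": 75},
  {"x": 0, "y": 0.06, "z": 0, "ax": 0, "ay": 0, "az": 0.048, "claw": 75},
  {"x": 0, "y": 0.1, "z": 0, "ax": 0, "ay": 0, "az": 0.048, "claw": 75},
  {"x": 0, "y": 0.14, "z": 0, "ax": 0, "ay": 0, "az": 0.048, "claw": 75},
  {"x": 0, "y": 0.18, "z": 0, "ax": 0, "ay": 0, "az": 0.048, "claw": 75},
  {"x": 0, "y": 0.22, "z": 0, "ax": 0, "ay": 0, "az": 0.048, "claw": 75},
  {"x": 0, "y": 0.26, "z": 0, "ax": 0, "ay": 0, "az": 0.048, "claw": 75},
  {"x": 0, "y": 0.3, "z": 0, "ax": 0, "ay": 0, "az": 0.048, "claw": 75},
  {"x": 0, "y": 0.34, "z": 0, "ax": 0, "ay": 0, "az": 0.048, "claw": 75},
  {"x": 0, "y": 0.34, "z": 0, "ax": 0, "ay": 0, "az": 0.048, "claw": 75},
])

```text
time_s: 48.65
eef_pos: [0.3971, 0.4335, 0.1847]
tcp_rot: [0.01, 1.0, 0.0, -0.001]
contact_force: [-0.0, 0.2, 0.1]
gripper_width: 0.672
grip_force: 0.0
```

>>> drive_tool([
  {"x": 0, "y": 0.002, "z": -0.02, "ax": 0, "ay": 0, "az": 0, "claw": 75},
  {"x": 0, "y": 0.002, "z": -0.05, "ax": 0, "ay": 0, "az": 0, "claw": 75},
  {"x": 0, "y": 0.002, "z": -0.08, "ax": 0, "ay": 0, "az": 0, "claw": 75},
  {"x": 0, "y": 0.002, "z": -0.11, "ax": 0, "ay": 0, "az": 0, "claw": 75},
  {"x": 0, "y": 0.002, "z": -0.14, "ax": 0, "ay": 0, "az": 0, "claw": 75},
  {"x": 0, "y": 0.002, "z": -0.165, "ax": 0, "ay": 0, "az": 0, "claw": 75},
  {"x": 0, "y": 0.002, "z": -0.165, "ax": 0, "ay": 0, "az": 0, "claw": 75},
  {"x": 0, "y": 0.002, "z": -0.165, "ax": 0, "ay": 0, "az": 0, "claw": 75},
  {"x": 0, "y": 0.002, "z": -0.165, "ax": 0, "ay": 0, "az": 0, "claw": 75},
  {"x": 0, "y": 0.002, "z": -0.165, "ax": 0, "ay": 0, "az": 0, "claw": 75},
])

```text
time_s: 49.48
eef_pos: [0.4003, 0.4313, 0.0244]
tcp_rot: [0.012, 1.0, 0.001, 0.001]
contact_force: [0.6, 0.2, 0.4]
gripper_width: 0.751
grip_force: 0.0
```

>>> drive_tool([
  {"x": 0.012, "y": 0, "z": 0, "ax": 0, "ay": 0, "az": 0, "claw": 75},
  {"x": 0.024, "y": 0, "z": 0, "ax": 0, "ay": 0, "az": 0, "claw": 75},
  {"x": 0.034, "y": 0, "z": 0, "ax": 0, "ay": 0, "az": 0, "claw": 75},
  {"x": 0.04, "y": 0, "z": 0, "ax": 0, "ay": 0, "az": 0, "claw": 75},
  {"x": 0.046, "y": 0, "z": 0, "ax": 0, "ay": 0, "az": 0, "claw": 75},
  {"x": 0.052, "y": 0, "z": 0, "ax": 0, "ay": 0, "az": 0, "claw": 75},
  {"x": 0.058, "y": -0.001, "z": 0, "ax": 0, "ay": 0, "az": 0, "claw": 75},
  {"x": 0.064, "y": -0.001, "z": 0, "ax": 0, "ay": 0, "az": 0, "claw": 75},
  {"x": 0.07, "y": -0.001, "z": 0, "ax": 0, "ay": 0, "az": 0, "claw": 75},
  {"x": 0.075, "y": -0.001, "z": 0, "ax": 0, "ay": 0, "az": 0, "claw": 75},
])

```text
time_s: 50.32
eef_pos: [0.4739, 0.4291, 0.0218]
tcp_rot: [0.012, 1.0, 0.0, -0.001]
contact_force: [-5.9, 0.6, 5.0]
gripper_width: 0.748
grip_force: 3.1
```

>>> drive_tool([
  {"x": 0.002, "y": 0, "z": 0, "ax": 0, "ay": 0, "az": 0, "claw": 75},
  {"x": 0.004, "y": 0, "z": 0, "ax": 0, "ay": 0, "az": 0, "claw": 75},
  {"x": 0.006, "y": 0, "z": 0, "ax": 0, "ay": 0, "az": 0, "claw": 75},
  {"x": 0.008, "y": 0, "z": 0, "ax": 0, "ay": 0, "az": 0, "claw": 75},
  {"x": 0.01, "y": 0, "z": 0, "ax": 0, "ay": 0, "az": 0, "claw": 75},
  {"x": 0.01, "y": 0, "z": 0, "ax": 0, "ay": 0, "az": 0, "claw": 75},
  {"x": 0.01, "y": 0, "z": 0, "ax": 0, "ay": 0, "az": 0, "claw": 75},
  {"x": 0.01, "y": 0, "z": 0, "ax": 0, "ay": 0, "az": 0, "claw": 75},
  {"x": 0.01, "y": 0, "z": 0, "ax": 0, "ay": 0, "az": 0, "claw": 75},
  {"x": 0.01, "y": 0, "z": 0, "ax": 0, "ay": 0, "az": 0, "claw": 75},
])

```text
time_s: 51.15
eef_pos: [0.4839, 0.4289, 0.0215]
tcp_rot: [0.012, 1.0, -0.0, 0.0]
contact_force: [-0.8, 0.6, 0.3]
gripper_width: 0.75
grip_force: 0.3
```

>>> drive_tool([
  {"x": 0.001, "y": 0, "z": 0, "ax": 0, "ay": 0, "az": 0, "claw": 75},
  {"x": 0.002, "y": 0, "z": 0, "ax": 0, "ay": 0, "az": 0, "claw": 75},
  {"x": 0.003, "y": 0, "z": 0, "ax": 0, "ay": 0, "az": 0, "claw": 75},
  {"x": 0.004, "y": 0, "z": 0, "ax": 0, "ay": 0, "az": 0, "claw": 75},
  {"x": 0.005, "y": 0, "z": 0, "ax": 0, "ay": 0, "az": 0, "claw": 75},
  {"x": 0.006, "y": 0, "z": 0, "ax": 0, "ay": 0, "az": 0, "claw": 75},
  {"x": 0.007, "y": 0, "z": 0, "ax": 0, "ay": 0, "az": 0, "claw": 75},
  {"x": 0.007, "y": 0, "z": 0, "ax": 0, "ay": 0, "az": 0, "claw": 75},
  {"x": 0.007, "y": 0, "z": 0, "ax": 0, "ay": 0, "az": 0, "claw": 75},
  {"x": 0.007, "y": 0, "z": 0, "ax": 0, "ay": 0, "az": 0, "claw": 75},
])

```text
time_s: 51.98
eef_pos: [0.4873, 0.4289, 0.0215]
tcp_rot: [0.012, 1.0, -0.001, -0.003]
contact_force: [-20.0, -1.6, 13.5]
gripper_width: 0.75
grip_force: 9.8
```

>>> drive_tool([
  {"x": 0.001, "y": 0, "z": 0, "ax": 0, "ay": 0, "az": 0, "claw": 75},
  {"x": 0.001, "y": 0, "z": 0, "ax": 0, "ay": 0, "az": 0, "claw": 75},
  {"x": 0.002, "y": 0, "z": 0, "ax": 0, "ay": 0, "az": 0, "claw": 75},
  {"x": 0.002, "y": 0, "z": 0, "ax": 0, "ay": 0, "az": 0, "claw": 75},
  {"x": 0.003, "y": 0, "z": 0, "ax": 0, "ay": 0, "az": 0, "claw": 75},
  {"x": 0.003, "y": 0, "z": 0, "ax": 0, "ay": 0, "az": 0, "claw": 75},
  {"x": 0.003, "y": 0, "z": 0, "ax": 0, "ay": 0, "az": 0, "claw": 75},
  {"x": 0.003, "y": 0, "z": 0, "ax": 0, "ay": 0, "az": 0, "claw": 75},
  {"x": 0.003, "y": 0, "z": 0, "ax": 0, "ay": 0, "az": 0, "claw": 75},
  {"x": 0.003, "y": 0, "z": 0, "ax": 0, "ay": 0, "az": 0, "claw": 75},
])

```text
time_s: 52.82
eef_pos: [0.4873, 0.429, 0.0214]
tcp_rot: [0.012, 1.0, -0.001, -0.006]
contact_force: [-33.7, -2.3, 22.5]
gripper_width: 0.752
grip_force: 16.6
```

Backed at the stop. Retreat, shut the fingers and check where the button is.

>>> drive_tool([
  {"x": -0.01, "y": 0, "z": 0, "ax": 0, "ay": 0, "az": 0, "claw": 75},
  {"x": -0.03, "y": 0, "z": 0, "ax": 0, "ay": 0, "az": 0, "claw": 75},
  {"x": -0.055, "y": 0, "z": 0, "ax": 0, "ay": 0, "az": 0, "claw": 75},
  {"x": -0.08, "y": 0, "z": 0, "ax": 0, "ay": 0, "az": 0, "claw": 0},
  {"x": -0.1, "y": 0, "z": 0, "ax": 0, "ay": 0, "az": 0, "claw": 0},
  {"x": -0.1, "y": 0, "z": 0, "ax": 0, "ay": 0, "az": 0, "claw": 0},
  {"x": -0.1, "y": 0, "z": 0, "ax": 0, "ay": 0, "az": 0, "claw": 0},
  {"x": -0.1, "y": 0, "z": 0, "ax": 0, "ay": 0, "az": 0, "claw": 0},
  {"x": -0.1, "y": 0, "z": 0, "ax": 0, "ay": 0, "az": 0, "claw": 0},
  {"x": -0.1, "y": 0, "z": 0, "ax": 0, "ay": 0, "az": 0, "claw": 0},
])

```text
time_s: 53.65
eef_pos: [0.395, 0.429, 0.0218]
tcp_rot: [0.013, 1.0, 0.0, 0.0]
contact_force: [0.2, -0.2, -0.1]
gripper_width: 0.296
grip_force: 0.0
```

```bash
python3 asc.py 195 270 98 175; python3 - <<'E'
from h import *
print(observe()['eef_pos'])
for n in('top','scene'):
    p=cap(n)
    im=cv2.cvtColor(p['color'],cv2.COLOR_RGB2HSV)
    def comps(m,z,name):
        k,l,s,c=cv2.connectedComponentsWithStats(m)
        for i in range(1,k):
            if s[i,4]>10: print(n,name,s[i],np.round(onz(p,*c[i],z)[:2],4))
    A=np.zeros(im.shape[:2],np.uint8)
    if n=='top':A[185:290,80:200]=255
    else: A[225:310,445:540]=255
    comps(A&(cv2.inRange(im,(0,150,60),(8,255,255))|cv2.inRange(im,(172,150,60),(180,255,255))),.025,'red')
    comps(A&cv2.inRange(im,(45,120,60),(80,255,255)),.05,'green')
E
```

```text
195 .............................................................................
196 .............................................................................
197 .......................#.....................................................
198 ....................##..##...................................................
199 .....................###.....................................##..............
200 .....................###.....................................###.............
201 ....................####.....WW..............................###.............
202 ....................####....WWWW.....................WWW#....###.............
203 ....................####.....WWW....................WWWW.....###.............
204 ....................####.....WW.....................WWWW.....###.....#.......
205 ....................####.....................................###.............
206 ....................####.....................................###.....#.......
207 ....................####....................................###..............
208 ....................####......
[... 4626 characters left out ...]
.............
265 .......#####.......#.........................................................
266 ..........##.......##..........##########........###.###.....................
267 .....................##........##########......#######..###..................
268 .....................###.......#########.#.....######....##..................
269 ......................###......#########.#.....#####..#...#..................
[0.39479457 0.42890192 0.02172314]
top red [129 244  13   6  57] [0.4892 0.43  ]
top green [125 222   5  10  42] [0.5398 0.4433]
top green [137 222   5  10  41] [0.5385 0.4113]
scene green [483 259   8   7  40] [0.5394 0.4129]
scene green [496 259   8   7  39] [0.5409 0.4452]
```

The timer is flush and the button is at y≈0.430. Lowering slightly and pressing with shut fingers.

>>> drive_tool([
  {"x": 0, "y": 0, "z": -0.004, "ax": 0, "ay": 0, "az": 0, "claw": 0},
  {"x": 0, "y": 0.001, "z": -0.008, "ax": 0, "ay": 0, "az": 0, "claw": 0},
  {"x": 0.01, "y": 0.001, "z": -0.01, "ax": 0, "ay": 0, "az": 0, "claw": 0},
  {"x": 0.025, "y": 0.001, "z": -0.01, "ax": 0, "ay": 0, "az": 0, "claw": 0},
  {"x": 0.04, "y": 0.001, "z": -0.01, "ax": 0, "ay": 0, "az": 0, "claw": 0},
  {"x": 0.055, "y": 0.001, "z": -0.01, "ax": 0, "ay": 0, "az": 0, "claw": 0},
  {"x": 0.065, "y": 0.001, "z": -0.01, "ax": 0, "ay": 0, "az": 0, "claw": 0},
  {"x": 0.07, "y": 0.001, "z": -0.01, "ax": 0, "ay": 0, "az": 0, "claw": 0},
  {"x": 0.073, "y": 0.001, "z": -0.01, "ax": 0, "ay": 0, "az": 0, "claw": 0},
  {"x": 0.073, "y": 0.001, "z": -0.01, "ax": 0, "ay": 0, "az": 0, "claw": 0},
])

```text
time_s: 54.63
eef_pos: [0.467, 0.4298, 0.0114]
tcp_rot: [0.013, 1.0, -0.0, -0.0]
contact_force: [-0.0, -0.3, -0.3]
gripper_width: 0.003
grip_force: 0.0
```

>>> drive_tool([
  {"x": 0.001, "y": 0, "z": 0, "ax": 0, "ay": 0, "az": 0, "claw": 0},
  {"x": 0.002, "y": 0, "z": 0, "ax": 0, "ay": 0, "az": 0, "claw": 0},
  {"x": 0.003, "y": 0, "z": 0, "ax": 0, "ay": 0, "az": 0, "claw": 0},
  {"x": 0.004, "y": 0, "z": 0, "ax": 0, "ay": 0, "az": 0, "claw": 0},
  {"x": 0.005, "y": 0, "z": 0, "ax": 0, "ay": 0, "az": 0, "claw": 0},
  {"x": 0.006, "y": 0, "z": 0, "ax": 0, "ay": 0, "az": 0, "claw": 0},
  {"x": 0.007, "y": 0, "z": 0, "ax": 0, "ay": 0, "az": 0, "claw": 0},
  {"x": 0.008, "y": 0, "z": 0, "ax": 0, "ay": 0, "az": 0, "claw": 0},
  {"x": 0.009, "y": 0, "z": 0, "ax": 0, "ay": 0, "az": 0, "claw": 0},
  {"x": 0.009, "y": 0, "z": 0, "ax": 0, "ay": 0, "az": 0, "claw": 0},
])

```text
time_s: 55.47
eef_pos: [0.4757, 0.43, 0.0117]
tcp_rot: [0.012, 1.0, -0.0, -0.0]
contact_force: [-2.2, -0.4, 2.5]
gripper_width: 0.002
grip_force: 1.4
```

>>> drive_tool([
  {"x": 0.001, "y": 0, "z": 0, "ax": 0, "ay": 0, "az": 0, "claw": 0},
  {"x": 0.002, "y": 0, "z": 0, "ax": 0, "ay": 0, "az": 0, "claw": 0},
  {"x": 0.003, "y": 0, "z": 0, "ax": 0, "ay": 0, "az": 0, "claw": 0},
  {"x": 0.004, "y": 0, "z": 0, "ax": 0, "ay": 0, "az": 0, "claw": 0},
  {"x": 0.005, "y": 0, "z": 0, "ax": 0, "ay": 0, "az": 0, "claw": 0},
  {"x": 0.006, "y": 0, "z": 0, "ax": 0, "ay": 0, "az": 0, "claw": 0},
  {"x": 0.007, "y": 0, "z": 0, "ax": 0, "ay": 0, "az": 0, "claw": 0},
  {"x": 0.007, "y": 0, "z": 0, "ax": 0, "ay": 0, "az": 0, "claw": 0},
  {"x": 0.007, "y": 0, "z": 0, "ax": 0, "ay": 0, "az": 0, "claw": 0},
  {"x": 0.007, "y": 0, "z": 0, "ax": 0, "ay": 0, "az": 0, "claw": 0},
])

```text
time_s: 56.3
eef_pos: [0.4798, 0.43, 0.0115]
tcp_rot: [0.012, 1.0, -0.001, -0.003]
contact_force: [-17.7, -2.8, 11.3]
gripper_width: 0.006
grip_force: 8.7
```

Fully in: stopped at 0.4798 with 18 N. Letting go and backing away.

>>> drive_tool([
  {"x": -0.01, "y": 0, "z": 0, "ax": 0, "ay": 0, "az": 0, "claw": 0},
  {"x": -0.03, "y": 0, "z": 0, "ax": 0, "ay": 0, "az": 0, "claw": 0},
  {"x": -0.055, "y": 0, "z": 0, "ax": 0, "ay": 0, "az": 0, "claw": 0},
  {"x": -0.08, "y": 0, "z": 0.02, "ax": 0, "ay": 0, "az": 0, "claw": 0},
  {"x": -0.09, "y": 0, "z": 0.05, "ax": 0, "ay": 0, "az": 0, "claw": 0},
  {"x": -0.09, "y": 0, "z": 0.09, "ax": 0, "ay": 0, "az": 0, "claw": 0},
  {"x": -0.09, "y": 0, "z": 0.13, "ax": 0, "ay": 0, "az": 0, "claw": 0},
  {"x": -0.09, "y": -0.03, "z": 0.17, "ax": 0, "ay": 0, "az": 0, "claw": 0},
  {"x": -0.09, "y": -0.06, "z": 0.18, "ax": 0, "ay": 0, "az": 0, "claw": 0},
  {"x": -0.09, "y": -0.06, "z": 0.18, "ax": 0, "ay": 0, "az": 0, "claw": 0},
])

```text
time_s: 57.13
eef_pos: [0.396, 0.3682, 0.1979]
tcp_rot: [0.013, 1.0, 0.002, 0.004]
contact_force: [0.5, -0.3, -0.3]
gripper_width: 0.006
grip_force: 0.0
```

```bash
python3 asc.py 213 250 98 175; python3 asc.py 140 220 205 350; python3 - <<'E'
from h import *
p=cap('scene')
for q,z in (('pin_head',.101),('gate_plate',.106),('timer_back',.025),('stop_face',.025),('spray_mid',.075),('tape_mid',.024)): print(q,[(round(a['score'],2),np.round(onz(p,a['at'][1],a['at'][0],z),3)) for a in finder.spot_point(p,q)[:2]])
E
```

```text
213 ................................................................#...#........
214 ................................................................##...........
215 ........#......................................................######........
216 .........##########################............................######........
217 .............###.WWWWWWWWW..........#.#######################..######........
218 ...............#.WWWWWWWWWWWWWWWWWWWWWWWWWWWWWWWWWWWWWWW.############........
219 .................WWWWWWWWWWWWWWWWWWWWWWWWWWWWWWWWWWWWWWWW..##########........
220 .................WWWWWW##.#..............WWW..WWWWWWWWWWW....................
221 ................WWWWWWW##########################.WWWWWW.....................
222 ................WWWWWWW####.GGGG#######.....#####.WWWWW......................
223 .................WWWWWW####.GGGG.######.GGGG.####.WWWWWW.....................
224 ................WWWWWWW####.GGGG.######.GGGG####.WWWWWWW.....................
225 ................WWWWWW.####.GGGG#######.GGGG####.WWWWWWW.....................
226 ................WWWWWW.####.GG
[... 13612 characters left out ...]
##.#######...........
218 ....................................................................................................###.##................############...........
219 ..........................................................................................................................##......####...........
pin_head [(0.49, array([0.635, 0.206, 0.101]))]
gate_plate [(0.84, array([ 0.735, -0.009,  0.106]))]
timer_back [(0.56, array([0.574, 0.421, 0.025]))]
stop_face [(0.92, array([0.569, 0.421, 0.025])), (0.66, array([ 0.689, -0.292,  0.025]))]
spray_mid [(0.82, array([ 0.736, -0.279,  0.075])), (0.17, array([0.656, 0.035, 0.075]))]
tape_mid [(0.92, array([0.713, 0.312, 0.024]))]
```

```bash
python3 -c "
from station import workorder
print(workorder.hand_in())"
```

```text
the job is handed in; nothing more can be done
None
```

The job is handed in: the pin hangs in the yellow notch, the gate is fully back, the three torches present (orange, white and green; no yellow one) are snapped into clips 3, 2 and 1, the timer stands flush against the stop after its button was pressed fully in, and the bottle and tape were not touched.

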